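Return a steel wedge to its dust-proof magazine through the sprung flap

TASK

Put the plain steel wedge away in the grey wedge magazine: lay it on the sill and slide it thin end first through the sprung flap, pushing it on with the brass drift until you feel it press up against the stop hidden inside, without ramming it. Then draw the drift out so that the flap falls shut behind the wedge, lay the drift back in the two vees of its wooden rest, and leave everything else on the bench where it is.

Things in the scene. Friction and masses are not known exactly. Their poses are not given: they have to be found in the camera images.
- magazine: Fixed grey steel box (mm): origin on the bench under the plane of the shut flap; x points inward, the way to push, y left, z up. Closed box 52 wide, x 0 to 166, top z 62; inside a straight channel 32 wide (walls at y +-16). Somewhere in it, out of sight and not reported, is a fixed end stop with a hard rubber face, between x 129 and x 155: find it by feel.
- sill (a point): Middle of the flat open sill before the flap, on its top face (magazine x -70, z 10). The plate is 92 wide, from x -115 inward; the floor inside is at the same height. Fixed.
- mouth (a point): Middle of the mouth's lower edge (magazine x 0, z 10). Two lead-in cheeks, 16 high, stand before it: 32 apart at x 0, about 38 apart at x -18. The wedge slides with 1 to 3 N, the flap adds 1 to 2 N; a push of about 10 N shows that the stop is reached, over 25 N is ramming.
- flap (a joint): Steel flap in the mouth, 30 wide, 31 long, hinged at the top (magazine x 0, z 44), lower edge 3 above the sill. 0 = shut, grows as it swings inward, to 1.4 rad; never outward. A light spring shuts it (0.5 N at the edge when shut, 2 N wide open). It can shut only when the wedge's thick end is over 29 beyond x 0 and the drift is out.
- wedge_center (a point): Middle of the steel wedge, half-way up: plain dark steel, 26 wide, 95 long, 22 high at the thick end, flat underside, thin at the other end, about 0.24 kg. Its y axis runs along it towards the thin end; z is up. A larger wooden wedge also lies about and is not wanted.
- wedge_tip (a point): Thin end of the same steel wedge: on its centre line, 47.5 from its middle along its y axis, 2 above its underside. The flat face to push on is at the other end, 22 high and 26 wide.
- drift_center (a point): Middle of the brass drift: a round bar 18 in diameter and 150 long (0.28 kg) with blunt ends, lying along its y axis; either end will do for pushing.
- rest: Rest of the drift: fixed wooden foot 124 x 60 x 12 with two vee posts, 12 thick, at x +-50, open upward, tops about 55 above the bench. Origin on the bench under its middle; the drift lies along its x axis, centre line 42 above the bench. Between the posts nothing stands above the foot (z 12).
- bolt_a: Bystander: steel bolt standing on its head, 83 tall, right edge of the bench.
- bush: Bystander: short steel bush, 42 across, 36 tall, right edge.
- v_block: Bystander: steel vee block 50 x 48 x 40, right edge.
- paste_tin: Bystander: small round tin 54 across, 31 tall, behind the vise.
- enamel_mug: Bystander: enamel mug 73 tall, behind the vise.
- soapstone: Bystander: small flat grey stick, 75 long, 8 high.
- wood_wedge: Bystander: brown hardwood wedge 34 x 110 x 30, left of the sill. Not the one to put away.

How it is judged:
By the outcome, as a careful person would: the job done as asked, in the order asked, and still so for the second after the job is handed in, with the robot touching nothing.
It also fails if it takes over 70 s, if anything falls off the work surface, if the arm or the gripper's body presses on something with over 40 N, if the wrist force passes 120 N, or if a joint passes its speed limit or range.

ROBOT

A 7-joint arm with a two-finger parallel gripper is mounted at the origin on a cart in front of the work surface, level with it; the furniture and walls round the work are solid. World frame = base frame: x ahead of the robot, y to its left, z up, the work surface at z = 0. Lengths are in m, angles in rad, forces in N, time in s.
With the tool pointing down it reaches from about 0.4 to 0.85 m from the base axis. Payload 10.4 kg.
Tool frame: the origin (TCP) lies at the very end of the fingers, on their centre line; the grasp point (between the pads) lies manip.hold_point_z behind it (manip.hold_point_z is the distance from the TCP to the grasp point, in m); z points along the fingers, x is the direction in which the jaws open and shut, and the axes are right-handed (so a half turn about z gives the same grasp; the last joint's range is limited). The gripper opens to 85 mm and grips with 20 to 120 N. Pads are 22 mm wide; open, the fingers measure 114 mm over their backs; the gripper's body (76 mm by 85 mm) begins 54 mm behind the grasp point. The pads swing forward as they close: fully open they stand 13 mm farther back than shut.
Start: joints at [1.101, 0.332, -0.065, 1.46, 0.022, 1.35, -0.088], TCP at [0.27, -0.564, 0.231] pointing down, gripper open.
Joint ranges: [-2.6, 2.6], [-0.5, 2.12], [-1.47, 1.34], [0.16, 2.42], [-1.27, 4.41], [0.06, 2.06], [-2.6, 2.6]. Speed limits (rad/s): [2.22, 2.22, 2.79, 2.79, 3.14, 3.14, 3.14].

INTERFACE

Orientations are given as a unit quaternion [x, y, z, w].
In Python, from workcell import readout, camera, camera_info, manip gives the robot as it stands.
- The arm moves only by the tool play_rows, never from a script. Its argument "rows" is a list of rows, each a list of 3 entries, a list of its own where there are three numbers: the shift along the world's x, y, z in mm, then the turn, a rotation vector about the world's x, y, z in degrees, then the finger opening in mm, from 0 to 85.4. In form: [[[tx, ty, tz], [rx, ry, rz], fingers], ...]. A call has 1 to 12 rows; each row shifts and turns the commanded pose from where the row before left it; what a row does not reach is not made up. A row lasts 1/8 s, in which the tool goes at most 62.5 mm and 10.7 degrees, less where a joint would pass 70% of its speed; a pose out of reach is approached as far as the arm can. A call with a gripper value outside its range is refused whole. The fingers move at their own pace and stop on an object; "force" is the grip in N (left out, the last holds). Time passes only in rows, so rows that do not move let the fingers close. It gives the time, the measured TCP pose, the force and the opening at its end, in the units of the state.
- readout.get_obs(): the state, without advancing time (a new reading comes with each control period).
- camera(name): name is "side" or "top"; returns the picture (384x512x3 uint8, blue, green, red); there is no depth.
- camera_info(name): a dict with "fx", "fy", "cx", "cy" (pixels), "world_from_camera" (4x4, takes a point from camera to world coordinates). Camera axes: x right, y up, looking along -z (the intrinsics and any distortion apply to the point x, -y, -z); pixel columns grow to the right and rows downward; lengths in m; the calibration is good to about 2 mm. A picture is of the moment at which its call begins. camera_info takes no time and is no camera call.
- manip.hand_in(): hands the job in, once; it reports no verdict.
The state is a dict: "clock": time; "joint_pos": joint angles; "joint_velocities": joint speeds; "tau": joint torques, N m; "position": TCP position; "ee_rot": TCP orientation; "ft_force": force on the tool from outside, world axes, zero at the start; "torque": the same for the moment, N m; "grip_width": opening from 0.0 (shut) to 1.0 (fully open).
Only numpy, scipy, OpenCV 4.12 (cv2) and the standard library are available. Lean on these libraries where they do the work, as an engineer would, in place of code of your own. Each camera call takes 0.05 s, during which the arm holds its last target.

## Working session

There is one attempt and no reset: what is moved stays moved. The work goes in short steps, Python scripts to look and compute and a tool call to move; the robot and the scene stay as the last step left them, time stands still between calls to the robot, and variables do not carry over. Pictures are saved under pics/ and viewed, and the job is handed in when it is done.

Besides the shell and the picture viewer there is one more tool, called after "Emit:" as name(argument=value, ...), one argument or row to a line, values as JSON. play_rows: Moves the arm, as the interface text tells. Its arguments: {"type":"object","properties":{"rows":{"type":"array"},"force":{"type":"number"}},"required":["rows"]}

```bash
ls; mkdir -p pics; python3 - <<'E'
from workcell import readout, camera, camera_info, manip
import cv2
print(readout.get_obs()); print(manip.hold_point_z)
for n in("side","top"):
    print(n,camera_info(n)); im=camera(n); cv2.imwrite(f"pics/{n}0.png",cv2.resize(im,(800,600),interpolation=cv2.INTER_CUBIC)); cv2.imwrite(f"pics/{n}0_raw.png",im)
E
```

```text
pics
{'clock': 0.0, 'joint_pos': array([ 1.10138792,  0.33288233, -0.06468341,  1.46097799,  0.02157316,
        1.34988684, -0.08848609]), 'joint_velocities': array([ 9.72700811e-04,  6.49160144e-04,  1.69173381e-03, -1.29955639e-03,
        6.56907666e-05,  1.27691831e-03,  1.00950379e-03]), 'tau': array([-1.84342211e-04, -6.25455594e+01,  4.91713244e-02, -3.91600120e+01,
        1.62637507e-02,  9.90250090e-03,  1.00482580e-04]), 'position': array([ 0.26988154, -0.56329671,  0.23049184]), 'ee_rot': array([ 8.46197791e-01, -5.32868431e-01, -6.30256137e-04, -3.68674849e-04]), 'ft_force': array([-0.40859009,  0.41897842, -0.50978147]), 'torque': array([ 0.03583623, -0.00130172,  0.00790658]), 'grip_width': 1.0005062300542698}
0.0187
side {'fx': 449.49059178766527, 'fy': 449.49059178766527, 'cx': 247.69433384141786, 'cy': 193.23964524952154, 'world_from_camera': array([[ 0.99897463, -0.01411374,  0.04301731,  0.57547247],
       [ 0.04433919,  0.4970318 , -0.86659877, -1.21723032],
       [-0.00915003,  0.86761754,  0.49714795,  0.72736245],
       [ 0.        ,  0.        ,  0.        ,  1.        ]])}
top {'fx': 367.46574288999466, 'fy': 367.46574288999466, 'cx': 253.94784512004836, 'cy': 187.77418716707717, 'world_from_camera': array([[-0.01673173,  0.98772443, -0.15530774,  0.33246287],
       [-0.99963983, -0.01326542,  0.02332874, -0.04403912],
       [ 0.02098214,  0.15564213,  0.98759064,  1.31534955],
       [ 0.        ,  0.        ,  0.        ,  1.        ]])}
```

View pics/side0.png

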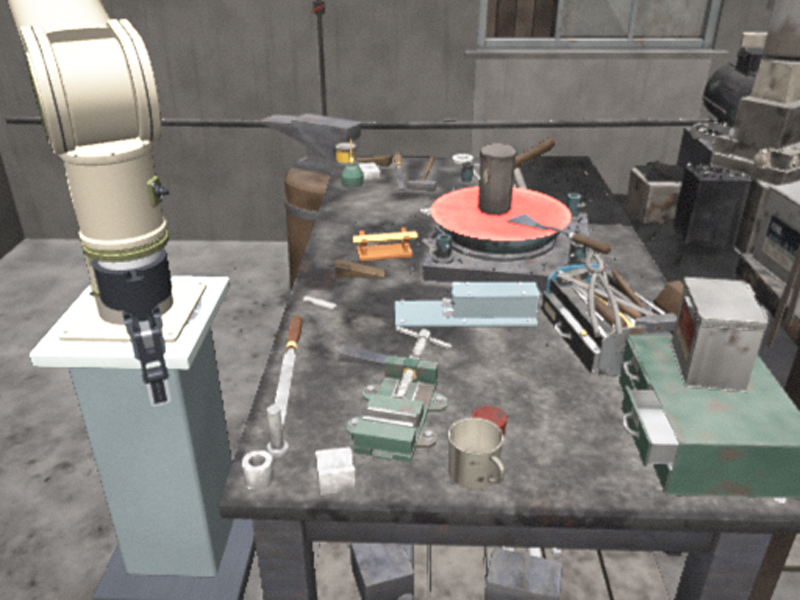

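View pics/top0.png

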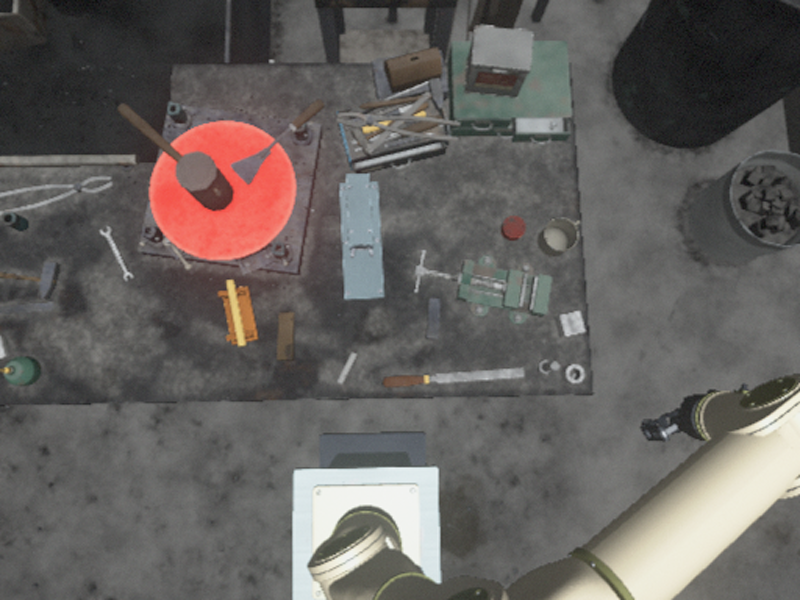

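```bash
cat > h.py <<'E'
import numpy as np, cv2
from workcell import readout, camera, camera_info, manip
def px2w(n,u,v,z):
    c=camera_info(n);T=np.array(c["world_from_camera"])
    d=np.array([(u-c["cx"])/c["fx"],-(v-c["cy"])/c["fy"],-1.])
    d=T[:3,:3]@d;o=T[:3,3]
    return o+d*(z-o[2])/d[2]
def w2px(n,p):
    c=camera_info(n);T=np.array(c["world_from_camera"])
    q=T[:3,:3].T@(np.array(p)-T[:3,3])
    return c["cx"]+c["fx"]*q[0]/-q[2], c["cy"]-c["fy"]*q[1]/-q[2]
def crop(im,u0,v0,w,h,name,s=None):
    s=s or min(800//w,600//h)
    c=cv2.resize(im[v0:v0+h,u0:u0+w],None,fx=s,fy=s,interpolation=cv2.INTER_CUBIC)
    for i in range(0,w,10):
        cv2.line(c,(i*s,0),(i*s,6),(0,255,255),1); cv2.putText(c,str(u0+i),(i*s,16),0,.35,(0,255,255),1)
    for i in range(0,h,10):
        cv2.line(c,(0,i*s),(6,i*s),(0,255,255),1); cv2.putText(c,str(v0+i),(8,i*s+4),0,.35,(0,255,255),1)
    cv2.imwrite(name,c)
E
python3 - <<'E'
from h import *
t=cv2.imread("pics/top0_raw.png");s=cv2.imread("pics/side0_raw.png")
crop(t,205,105,100,115,"pics/t_mag.png",5)
crop(t,130,170,160,80,"pics/t_rest.png",5)
crop(s,210,135,150,110,"pics/s_mag.png",5)
E
```

```text
(no output)
```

View pics/t_mag.png

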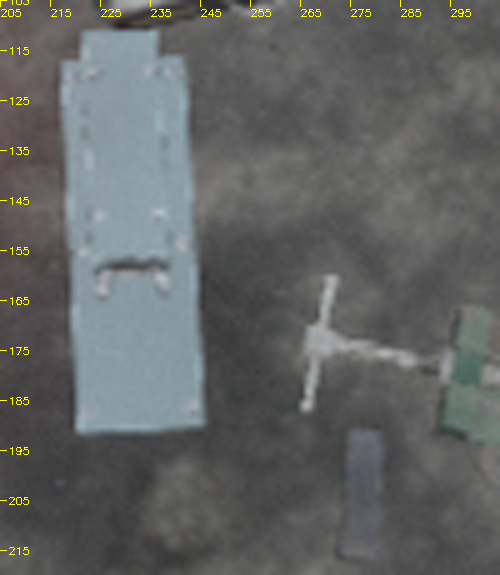

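View pics/t_rest.png

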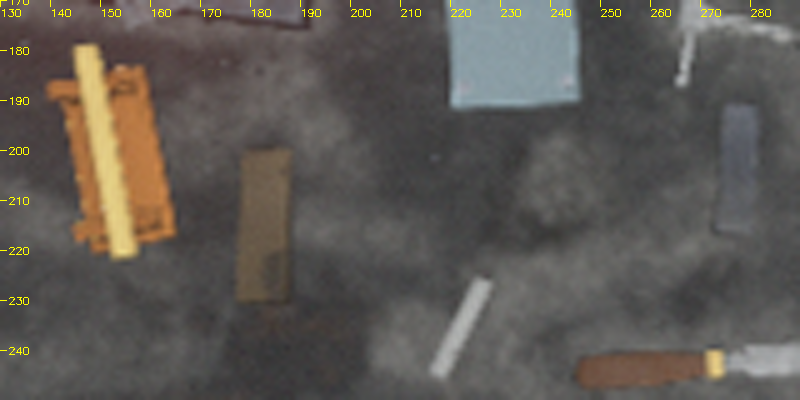

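View pics/s_mag.png

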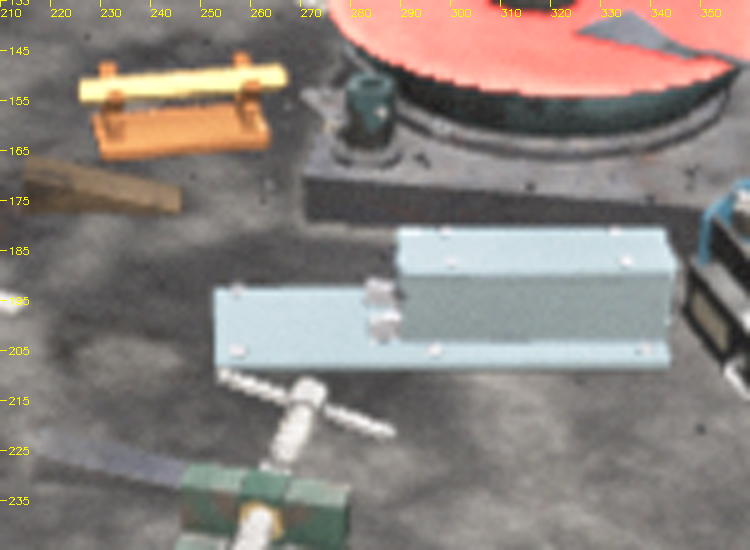

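```bash
python3 - <<'E'
from h import *
ts=[];ss=[]
for i in range(4): ts.append(camera("top").astype(float)); ss.append(camera("side").astype(float))
t=np.mean(ts,0);s=np.mean(ss,0)
t=t.astype(np.uint8);s=s.astype(np.uint8)
cv2.imwrite("pics/tavg.png",t);cv2.imwrite("pics/savg.png",s)
g=lambda im: np.clip(im.astype(float)*1.8,0,255).astype(np.uint8)
crop(g(t),265,183,25,40,"pics/t_w.png",15)
crop(g(s),205,212,50,30,"pics/s_w.png",15)
for nm,pts in {"sillfront":[(220.3,191.2,.01),(245.8,190.2,.01)],"boxtop":[(217,117.5,.062),(242,116.2,.062)],
 "wedge0":[(275,191.2,.01),(281.5,191.2,.01),(272.7,216.3,.01),(280.3,217,.01)],
 "drift":[(146.8,179,.048),(154.3,221,.048)],"rest":[(143,186.5,.012),(160,184,.012)]}.items():
  for p in pts: print(nm,px2w("top",*p).round(4))
for nm,pts in {"sillfront":[(252.7,193,.01),(253,208,.01),(343.5,208,.01)],"boxtop":[(289,181,.062),(290,189.7,.062),(343,181,.062)],
 "drift":[(226,153,.042),(267,149.5,.042)]}.items():
  for p in pts: print("S",nm,px2w("side",*p).round(4))
E
```

```text
sillfront [0.5269 0.046  0.01  ]
sillfront [ 0.5293 -0.0455  0.01  ]
boxtop [0.7841 0.0534 0.062 ]
boxtop [ 0.7881 -0.0354  0.062 ]
wedge0 [ 0.5243 -0.1504  0.01  ]
wedge0 [ 0.5239 -0.1738  0.01  ]
wedge0 [ 0.4341 -0.1399  0.01  ]
wedge0 [ 0.4312 -0.1669  0.01  ]
drift [0.5677 0.2988 0.048 ]
drift [0.4212 0.2692 0.048 ]
rest [0.5474 0.3213 0.012 ]
rest [0.5556 0.2611 0.012 ]
S sillfront [0.5294 0.0352 0.01  ]
S sillfront [ 0.5335 -0.0563  0.01  ]
S sillfront [ 0.8071 -0.0483  0.01  ]
S boxtop [0.6434 0.023  0.062 ]
S boxtop [ 0.6444 -0.0324  0.062 ]
S boxtop [0.8111 0.0276 0.062 ]
S drift [0.4242 0.2694 0.042 ]
S drift [0.573  0.3039 0.042 ]
```

View pics/t_w.png

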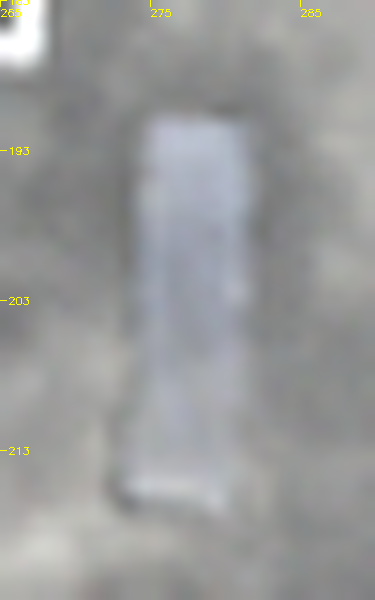

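View pics/s_w.png

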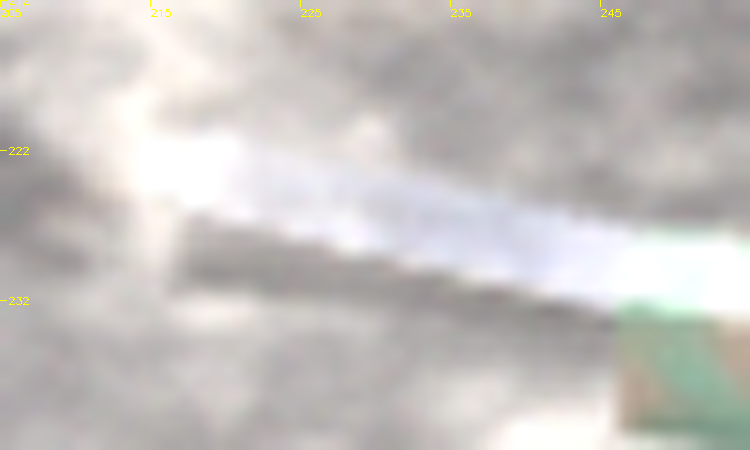

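```bash
python3 - <<'E'
from h import *
t=cv2.imread("pics/tavg.png");s=cv2.imread("pics/savg.png")
crop(t,212,106,40,52,"pics/t_m1.png",11)
crop(t,212,146,40,52,"pics/t_m2.png",11)
crop(s,246,176,52,38,"pics/s_m1.png",15)
crop(s,284,176,68,38,"pics/s_m2.png",11)
a=cv2.imread("pics/t_m1.png");b=cv2.imread("pics/t_m2.png")
cv2.imwrite("pics/t_m.png",cv2.resize(np.hstack([a,b]),(800,520)))
E
```

```text
(no output)
```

View pics/t_m1.png

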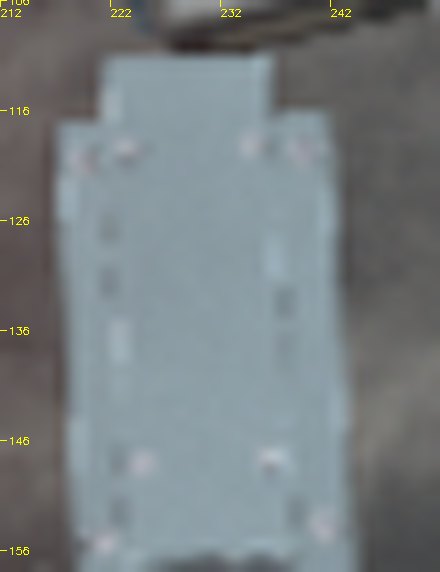

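View pics/t_m2.png

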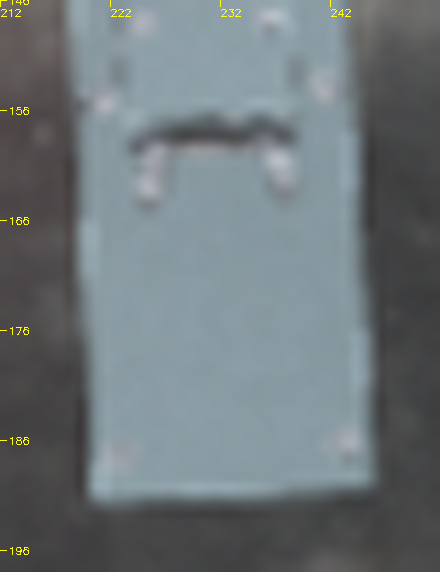

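View pics/s_m1.png

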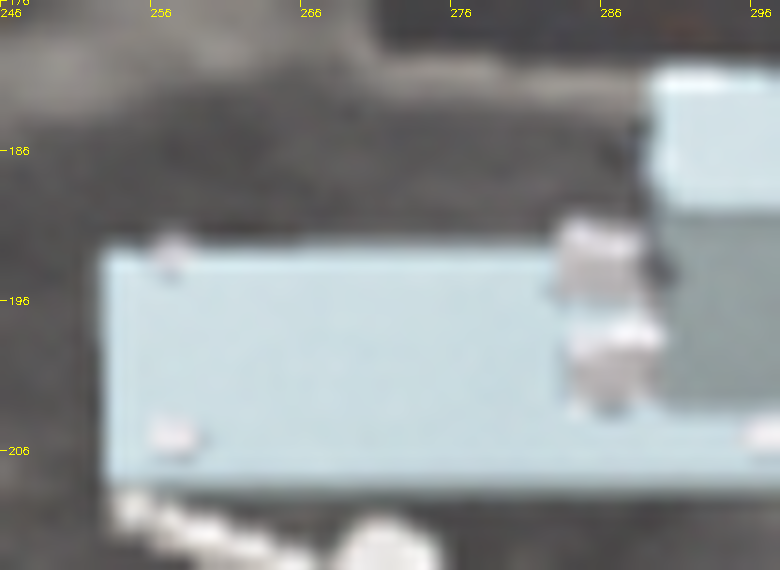

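View pics/s_m2.png

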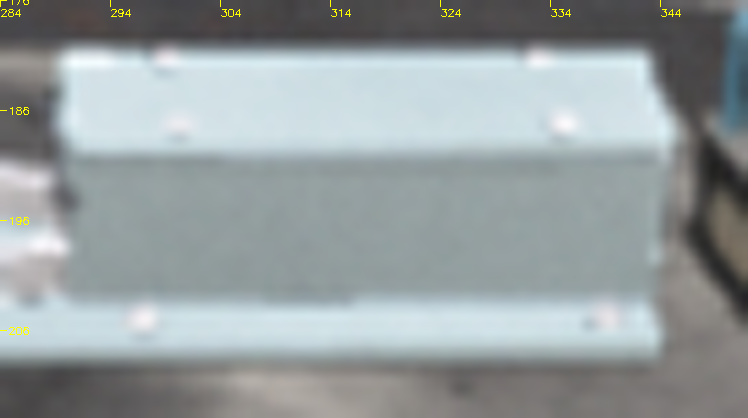

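```bash
cat > fit.py <<'E'
from h import *
from scipy.optimize import least_squares
M=[("top",220.0,191.3,-115,46,10),("top",246.2,190.4,-115,-46,10),("top",217.2,117.1,166,46,10),("top",242.1,116.3,166,-46,10),
("top",221.4,111,166,26,62),("top",236.6,111,166,-26,62),
("side",252.9,192.5,-115,46,10),("side",253,208.5,-115,-46,0),("side",344,208.5,166,-46,0),
("side",289.7,180.3,0,26,62),("side",289.9,190,0,-26,62),("side",343.1,180.3,166,26,62),("side",345.6,189.9,166,-26,62)]
def tf(p,q):
    c,s=np.cos(p[2]),np.sin(p[2]); q=np.array(q)/1000
    return [p[0]+c*q[0]-s*q[1],p[1]+s*q[0]+c*q[1],q[2]]
def res(p,off=None,M=M,cam=None):
    r=[]
    for m in M:
        if cam and m[0]!=cam: continue
        u,v=w2px(m[0],tf(p,m[3:])); r+=[u-m[1],v-m[2]]
    return np.array(r)
if __name__=="__main__":
  for cam in(None,"top","side"):
    f=least_squares(lambda p:res(p,cam=cam),[.645,0,0],loss="soft_l1")
    print(cam,f.x.round(4),np.degrees(f.x[2]).round(2));print(f.fun.reshape(-1,2).round(2).tolist())
E
python3 fit.py
```

```text
None [0.6442 0.0036 0.0351] 2.01
[[0.43, -0.29], [-0.13, -0.63], [0.36, -1.07], [0.29, -1.32], [0.66, -0.29], [0.04, -0.9], [-0.64, -1.09], [-0.74, 0.56], [0.15, 0.3], [-0.8, -0.29], [0.2, -1.91], [-1.09, -0.49], [-0.62, -2.0]]
top [0.6414 0.0045 0.0364] 2.09
[[0.21, 0.48], [-0.34, 0.11], [0.06, -0.34], [-0.01, -0.62], [0.34, 0.46], [-0.27, -0.17]]
side [6.455e-01 4.000e-04 2.190e-02] 1.26
[[-0.07, -0.82], [-0.54, 0.87], [0.66, 1.24], [-0.23, 0.2], [0.57, -1.38], [-0.29, 0.33], [-0.01, -1.12]]
```

```bash
python3 - <<'E'
from fit import *
M2=[(m[0],m[1]-.5,m[2]-.5)+m[3:] for m in M]
for cam in(None,"top","side"):
    f=least_squares(lambda p:res(p,M=M2,cam=cam),[.645,0,0],loss="soft_l1")
    print(cam,f.x.round(4),np.degrees(f.x[2]).round(2))
a=px2w("top",277.5,190.3,.003);b=px2w("top",276.2,215,.022)
print("wedge",a,b,np.linalg.norm((a-b)[:2]),np.degrees(np.arctan2(*(a-b)[1::-1])))
# side: thick end top far corner / near bottom
for u,v,z in((214.7,221.2,.022),(216.9,225.9,.022),(217,231.3,0)): print("S",px2w("side",u-.5,v-.5,z))
c=px2w("top",146.8-.5,179-.5,.046);d=px2w("top",154.5-.5,221-.5,.046)
print("drift",c,d,(c+d)/2,np.linalg.norm((c-d)[:2]),np.degrees(np.arctan2(*(c-d)[1::-1])))
c=px2w("side",267-.5,149.5-.5,.042);d=px2w("side",226-.5,153.3-.5,.042)
print("driftS",c,d,(c+d)/2,np.linalg.norm((c-d)[:2]),np.degrees(np.arctan2(*(c-d)[1::-1])))
t=cv2.imread("pics/tavg.png");s=cv2.imread("pics/savg.png")
crop(t,135,172,40,54,"pics/t_r.png",11)
crop(s,220,140,54,30,"pics/s_r.png",14)
E
```

```text
None [0.644  0.0057 0.0345] 1.97
top [0.6433 0.0063 0.0365] 2.09
side [0.6441 0.0033 0.0223] 1.28
wedge [ 0.52844968 -0.16008968  0.003     ] [ 0.43759656 -0.15146246  0.022     ] 0.09126181019921334 -5.4244239121586935
S [ 0.42579818 -0.14798769  0.022     ]
S [ 0.43460156 -0.17172771  0.022     ]
S [ 0.43337016 -0.16649185  0.        ]
drift [0.56988683 0.30115917 0.046     ] [0.4230725  0.27072376 0.046     ] [0.49647967 0.28594147 0.046     ] 0.14993585474439336 11.711835341730069
driftS [0.57112956 0.30830767 0.042     ] [0.42221639 0.27112033 0.042     ] [0.49667297 0.289714   0.042     ] 0.15348624823605703 14.021411653001985
```

View pics/t_r.png

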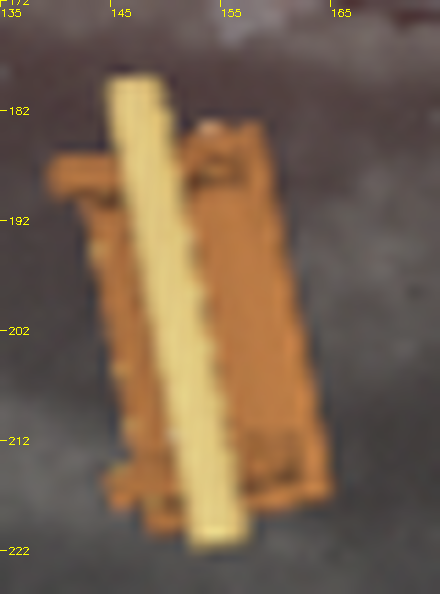

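View pics/s_r.png

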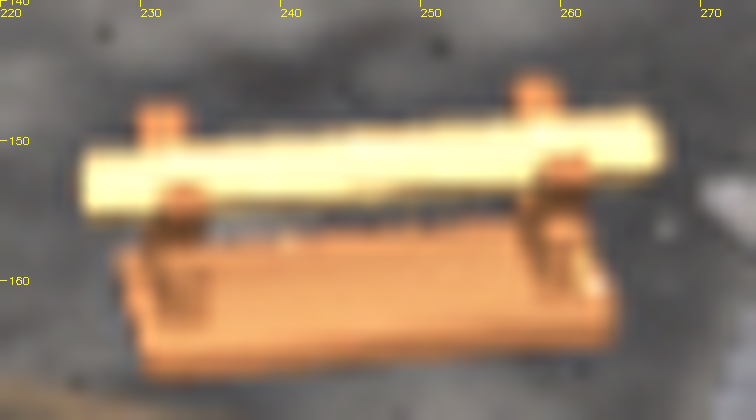

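Emit:
play_rows(
  rows=[
    [[20,45,0],[0,0,-4],50],
    [[20,45,0],[0,0,-4],50],
    [[20,45,0],[0,0,-4],50],
    [[20,45,0],[0,0,-4],50],
    [[20,45,0],[0,0,-4],50],
    [[20,45,0],[0,0,-4],50],
    [[20,45,-10],[0,0,-4],50],
    [[20,45,-20],[0,0,-3],50],
    [[20,45,-20],[0,0,0],50],
    [[5,5,-20],[0,0,0],50],
    [[0,0,-10],[0,0,0],50],
  ],
)

```text
clock: 1.88
position: [0.4549, -0.1531, 0.1505]
ee_rot: [-0.674, 0.739, 0.0, -0.0]
ft_force: [-0.9, -0.9, 0.4]
grip_width: 0.584
```

```bash
cat > look.py <<'E'
from h import *
import sys
from scipy.spatial.transform import Rotation as R
o=readout.get_obs(); x=R.from_quat(o["ee_rot"]).as_matrix()
print(o["clock"],o["position"].round(4),"tx ang",np.degrees(np.arctan2(x[1,0],x[0,0])).round(2),"z",x[:,2].round(3),o["ft_force"].round(2),(o["grip_width"]*85.4).round(1),o["joint_pos"].round(2))
E
python3 look.py; python3 - <<'E'
from h import *
t=camera("top");s=camera("side");cv2.imwrite("pics/t1.png",t);cv2.imwrite("pics/s1.png",s)
crop(t,220,160,110,80,"pics/t1c.png",7);crop(s,170,150,110,85,"pics/s1c.png",7)
E
```

```text
Traceback (most recent call last):
  File "look.py", line 5, in <module>
    print(o["clock"],o["position"].round(4),"tx ang",np.degrees(np.arctan2(x[1,0],x[0,0])).round(2),"z",x[:,2].round(3),o["ft_force"].round(2),(o["grip_width"]*85.4).round(1),o["joint_pos"].round(2))
                                                                                                                                               ^^^^^^^^^^^^^^^^^^^^^^^^^^^^
AttributeError: 'float' object has no attribute 'round'
```

View pics/t1c.png

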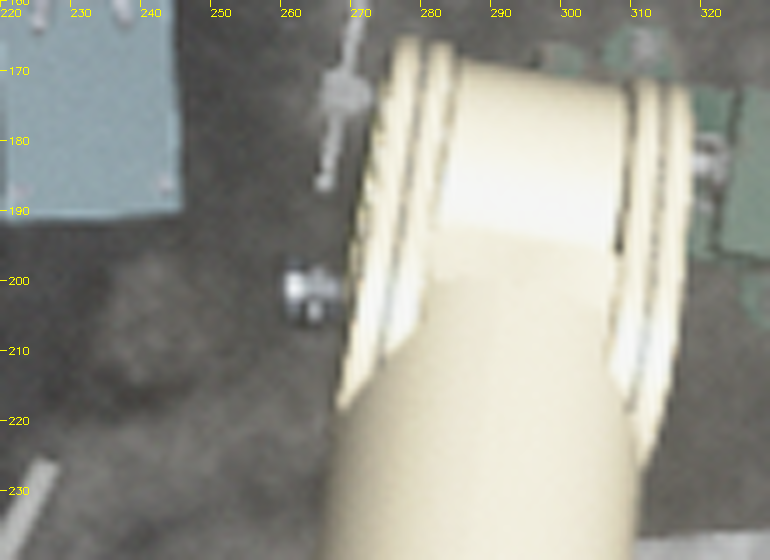

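View pics/s1c.png

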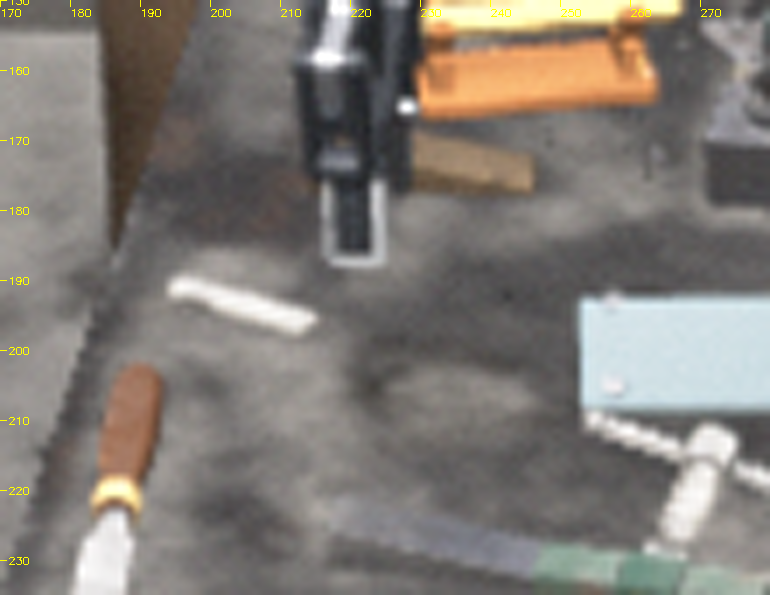

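```bash
sed -i 's/(o\["grip_width"\]\*85.4).round(1)/round(float(o["grip_width"])*85.4,1)/' look.py; python3 look.py; python3 - <<'E'
from h import *
for p in((.455,-.182,.1505),(.455,-.182,.157),(.455,-.196,.157),(.455,-.182,.163)): print(w2px("side",p))
E
```

```text
1.975 [ 0.4543 -0.1542  0.1506] tx ang -95.45 z [-0.002  0.    -1.   ] [-0.9   0.17  0.34] 50.1 [ 0.61  0.1  -0.4   1.92  0.04  1.13 -1.47]
(np.float64(221.5476389045228), np.float64(187.28722639194027))
(np.float64(221.45384622701215), np.float64(185.1334055089995))
(np.float64(220.944888997151), np.float64(187.71440598639367))
(np.float64(221.36681352883414), np.float64(183.13481832917276))
```

Emit:
play_rows(
  rows=[
    [[0,0,-40],[0,0,0],50],
    [[0,0,-40],[0,0,0],50],
    [[0,0,-35],[0,0,0],50],
    [[0,0,-20],[0,0,0],50],
    [[0,0,-10],[0,0,0],50],
    [[0,0,0],[0,0,0],50],
  ],
)

```text
clock: 2.72
position: [0.4551, -0.1542, 0.0066]
ee_rot: [-0.673, 0.74, -0.0, -0.0]
ft_force: [0.4, 0.0, -0.2]
grip_width: 0.588
```

```bash
python3 look.py; python3 - <<'E'
from h import *
s=camera("side")
crop(s,190,190,80,60,"pics/s2c.png",10)
E
```

```text
2.725 [ 0.4551 -0.1542  0.0066] tx ang -95.46 z [-0. -0. -1.] [ 0.4   0.03 -0.2 ] 50.2 [ 0.57  0.31 -0.38  2.04  0.15  0.82 -1.56]
```

View pics/s2c.png

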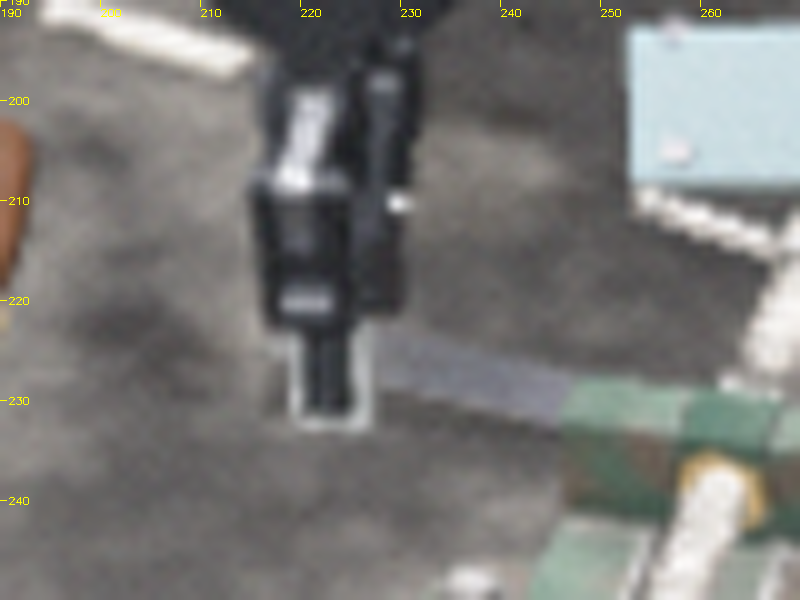

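Emit:
play_rows(
  rows=[
    [[0,0,0],[0,0,0],15],
    [[0,0,0],[0,0,0],15],
    [[0,0,0],[0,0,0],15],
    [[0,0,0],[0,0,0],15],
    [[0,0,0],[0,0,0],15],
  ],
  force=60,
)

```text
clock: 3.4
position: [0.4558, -0.1543, 0.0076]
ee_rot: [-0.673, 0.74, -0.001, 0.0]
ft_force: [-2.1, -0.6, 9.0]
grip_width: 0.286
```

Emit:
play_rows(
  rows=[
    [[0,0,10],[0,0,0],15],
    [[0,0,30],[0,0,0],15],
    [[0,0,30],[0,0,0],15],
    [[0,0,10],[0,0,0],15],
    [[0,0,0],[0,0,0],15],
  ],
)

```text
clock: 4.03
position: [0.4552, -0.1538, 0.0866]
ee_rot: [-0.673, 0.74, -0.0, 0.0]
ft_force: [-0.2, -0.1, -3.3]
grip_width: 0.278
```

```bash
python3 look.py; python3 - <<'E'
from h import *
s=camera("side")
crop(s,190,160,80,60,"pics/s3c.png",10)
E
```

```text
4.025 [ 0.4552 -0.1538  0.0866] tx ang -95.41 z [ 0.001 -0.001 -1.   ] [-0.19 -0.13 -3.33] 23.8 [ 0.6   0.18 -0.4   1.98  0.08  0.99 -1.5 ]
```

View pics/s3c.png

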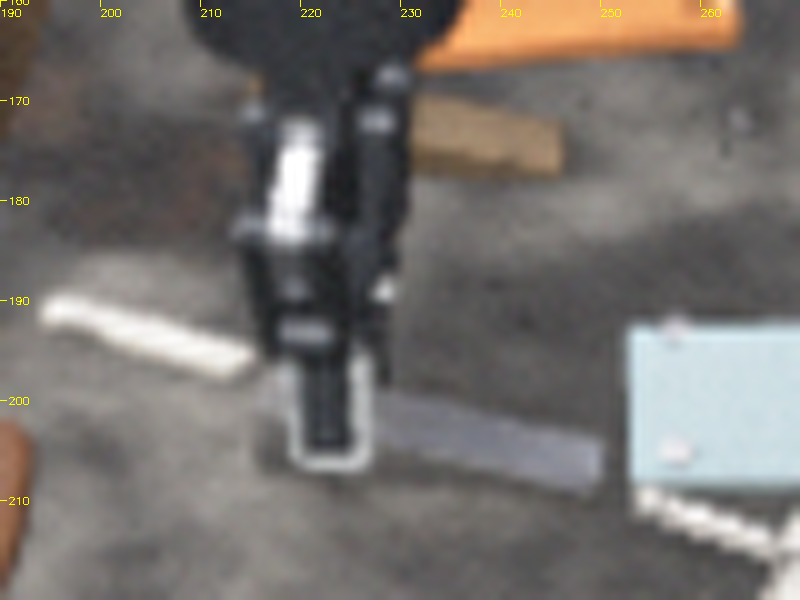

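```bash
python3 - <<'E'
from h import *
for u,v,z in((250,204.5,.084),(249,209,.08),(215.5,206,.08),(215.5,200,.102)): print(px2w("side",u-.5,v-.5,z))
E
```

```text
[ 0.52744408 -0.1553676   0.084     ]
[ 0.52538237 -0.17258555  0.08      ]
[ 0.43198028 -0.15957032  0.08      ]
[ 0.43346843 -0.16408854  0.102     ]
```

Emit:
play_rows(
  rows=[
    [[-10,15,35],[0,0,0],15],
    [[0,40,15],[0,0,2],15],
    [[10,45,0],[0,0,2],15],
    [[30,45,0],[0,0,2],15],
    [[40,12,0],[0,0,1.4],15],
    [[30,0,-25],[0,0,0],15],
    [[9,0,-30],[0,0,0],15],
    [[0,0,-25],[0,0,0],15],
    [[0,0,-20],[0,0,0],15],
    [[0,0,0],[0,0,0],15],
  ],
)

```text
clock: 5.32
position: [0.5625, 0.0033, 0.0343]
ee_rot: [0.719, -0.695, -0.001, 0.001]
ft_force: [-0.3, -0.2, -2.2]
grip_width: 0.285
```

```bash
python3 look.py; python3 - <<'E'
from h import *
s=camera("side");t=camera("top")
crop(s,230,160,80,60,"pics/s4c.png",10)
crop(t,205,110,80,100,"pics/t4c.png",6)
E
```

```text
5.325 [0.5625 0.0033 0.0343] tx ang -87.99 z [-0.004  0.    -1.   ] [-0.3  -0.22 -2.2 ] 24.3 [ 0.34  0.44 -0.51  1.8   0.26  0.96 -1.81]
```

View pics/s4c.png

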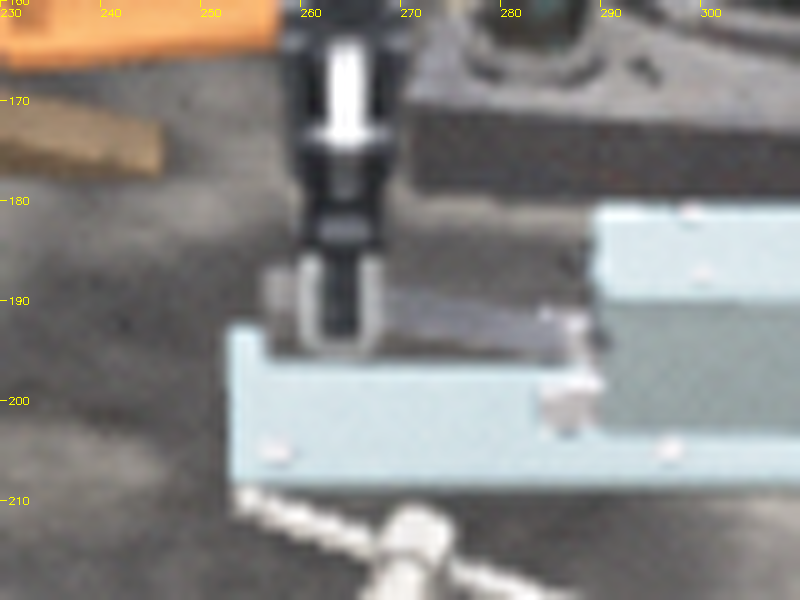

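View pics/t4c.png

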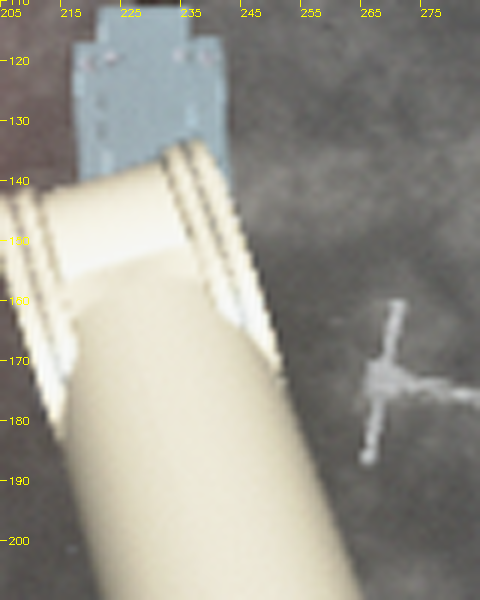

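```bash
python3 - <<'E'
from h import *
for u,v,z in((258,195.6,.027),(280,196.3,.027),(253,192.5,.01),(253,208.5,0.0),(284,204,.01),(285,197,.026),(290,203.2,.01)): print(u,v,px2w("side",u-.5,v-.5,z).round(4))
E
```

```text
258 195.6 [ 0.5459 -0.0072  0.027 ]
280 196.3 [ 0.6141 -0.0095  0.027 ]
253 192.5 [0.5285 0.0417 0.01  ]
253 208.5 [ 0.5314 -0.0402  0.    ]
284 204 [ 0.6266 -0.0272  0.01  ]
285 197 [ 0.6296 -0.0117  0.026 ]
290 203.2 [ 0.6452 -0.0219  0.01  ]
```

Emit:
play_rows(
  rows=[
    [[2,0,-8],[0,0,0],15],
    [[0,0,-5],[0,0,0],15],
    [[0,0,-3],[0,0,0],15],
    [[0,0,0],[0,0,0],15],
  ],
)

```text
clock: 5.92
position: [0.5659, 0.0033, 0.0202]
ee_rot: [0.719, -0.695, -0.0, 0.0]
ft_force: [-0.9, -0.1, -2.4]
grip_width: 0.284
```

Emit:
play_rows(
  rows=[
    [[0,0,-1.5],[0,0,0],15],
    [[0,0,-1],[0,0,0],15],
    [[0,0,0],[0,0,0],15],
  ],
)

```text
clock: 6.3
position: [0.5662, 0.0033, 0.0179]
ee_rot: [0.719, -0.695, 0.0, -0.0]
ft_force: [-0.7, -0.2, -1.3]
grip_width: 0.28
```

Emit:
play_rows(
  rows=[
    [[0,0,-1],[0,0,0],15],
    [[5,0.2,0],[0,0,0],15],
    [[5,0.2,0],[0,0,0],15],
    [[5,0.1,0],[0,0,0],15],
    [[5,0.2,0],[0,0,0],15],
    [[0,0,0],[0,0,0],15],
  ],
)

```text
clock: 7.05
position: [0.5849, 0.0041, 0.0177]
ee_rot: [0.719, -0.695, -0.001, 0.001]
ft_force: [-11.8, -1.1, 15.5]
grip_width: 0.284
```

```bash
python3 look.py; python3 - <<'E'
from h import *
s=camera("side")
crop(s,230,160,80,60,"pics/s5c.png",10)
E
```

```text
7.05 [0.5849 0.0041 0.0177] tx ang -87.99 z [-0.003 -0.001 -1.   ] [-11.82  -1.08  15.49] 24.3 [ 0.31  0.51 -0.49  1.75  0.29  0.96 -1.83]
```

View pics/s5c.png

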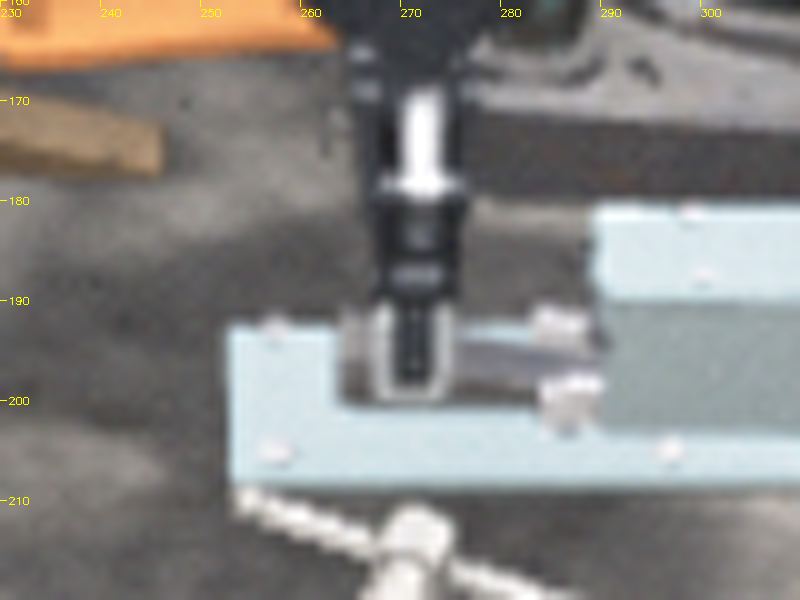

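Emit:
play_rows(
  rows=[
    [[0,0,0.8],[0,0,0],24],
    [[0,0,0],[0,0,0],45],
    [[0,0,0],[0,0,0],45],
    [[0,0,20],[0,0,0],45],
    [[0,0,40],[0,0,0],45],
    [[0,0,40],[0,0,0],45],
    [[0,0,20],[0,0,0],45],
  ],
)

```text
clock: 7.98
position: [0.5873, 0.0043, 0.1413]
ee_rot: [0.719, -0.695, 0.002, -0.001]
ft_force: [1.9, 0.2, -0.8]
grip_width: 0.529
```

```bash
python3 look.py; python3 - <<'E'
from h import *
s=camera("side")
crop(s,230,160,80,60,"pics/s6c.png",10)
E
```

```text
7.975 [0.5873 0.0043 0.1413] tx ang -87.99 z [ 0.004 -0.    -1.   ] [ 1.87  0.17 -0.84] 45.2 [ 0.35  0.36 -0.53  1.66  0.2   1.17 -1.77]
```

View pics/s6c.png

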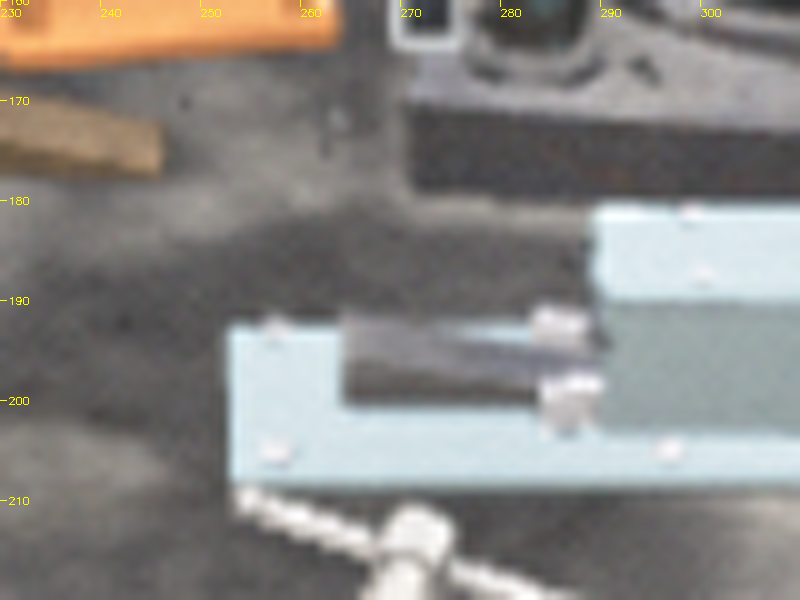

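Emit:
play_rows(
  rows=[
    [[-16,40,0],[0,0,2],45],
    [[-16,40,0],[0,0,2],45],
    [[-16,40,0],[0,0,2],45],
    [[-17,40,0],[0,0,2],45],
    [[-17,40,0],[0,0,1.9],45],
    [[-17,40,0],[0,0,0],45],
    [[-16,38,-15],[0,0,0],45],
    [[0,0,-15],[0,0,0],45],
    [[0,0,0],[0,0,0],45],
  ],
)

```text
clock: 9.15
position: [0.4705, 0.2809, 0.1062]
ee_rot: [0.777, -0.63, -0.0, 0.001]
ft_force: [0.3, -0.4, 0.5]
grip_width: 0.526
```

```bash
python3 look.py; python3 - <<'E'
from h import *
s=camera("side")
crop(s,205,110,80,60,"pics/s7c.png",10)
E
```

```text
9.15 [0.4705 0.2809 0.1062] tx ang -78.1 z [-0.002 -0.002 -1.   ] [ 0.34 -0.39  0.55] 44.9 [-0.02  0.36 -0.7   1.78  0.26  1.1  -2.18]
```

View pics/s7c.png

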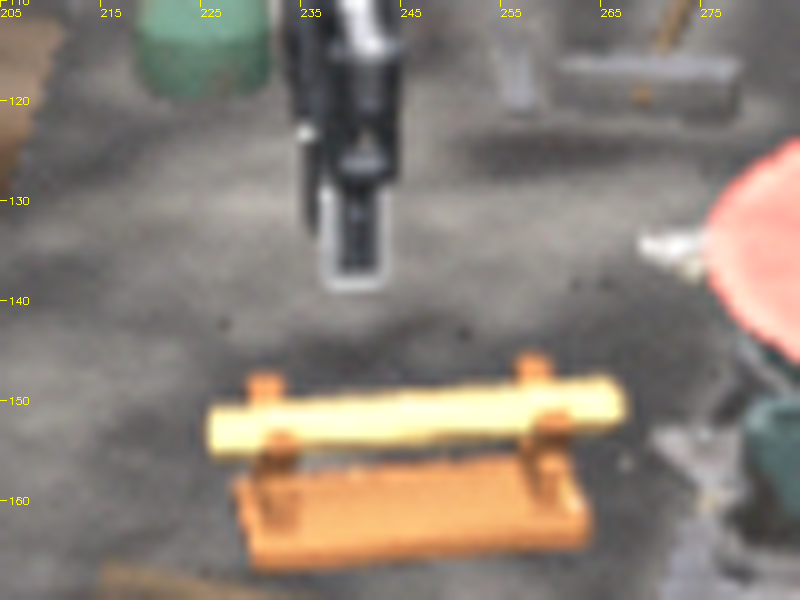

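Emit:
play_rows(
  rows=[
    [[0,1,-25],[0,0,0],45],
    [[0,0,-25],[0,0,0],45],
    [[0,0,-16],[0,0,0],45],
    [[0,0,-10],[0,0,0],45],
    [[0,0,0],[0,0,0],45],
  ],
)

```text
clock: 9.82
position: [0.4711, 0.2827, 0.0315]
ee_rot: [0.776, -0.63, -0.0, 0.0]
ft_force: [0.1, -0.1, 0.0]
grip_width: 0.529
```

```bash
python3 look.py; python3 - <<'E'
from h import *
s=camera("side");t=camera("top")
crop(s,205,120,80,60,"pics/s8c.png",10)
crop(t,120,165,70,65,"pics/t8c.png",9)
E
```

```text
9.825 [0.4711 0.2827 0.0315] tx ang -78.12 z [-0. -0. -1.] [ 0.12 -0.09  0.01] 45.2 [-0.07  0.46 -0.66  1.84  0.34  0.96 -2.24]
```

View pics/s8c.png

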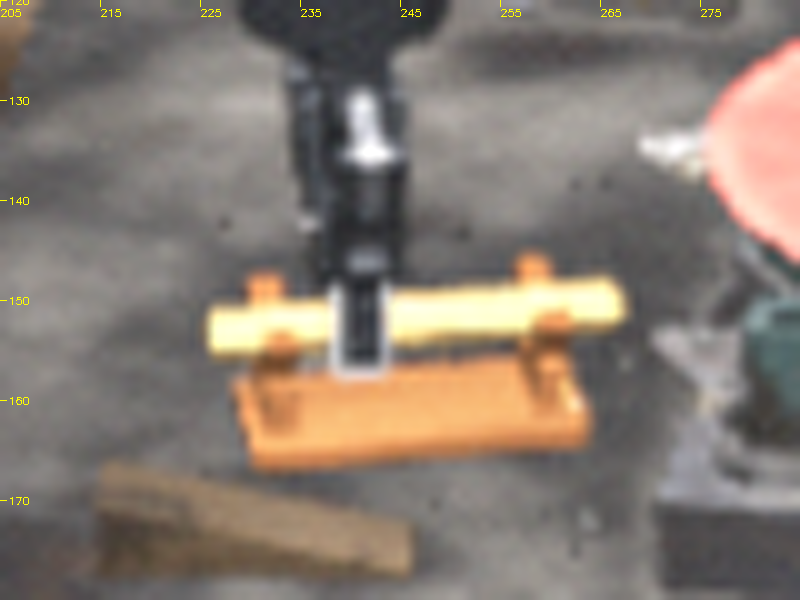

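View pics/t8c.png

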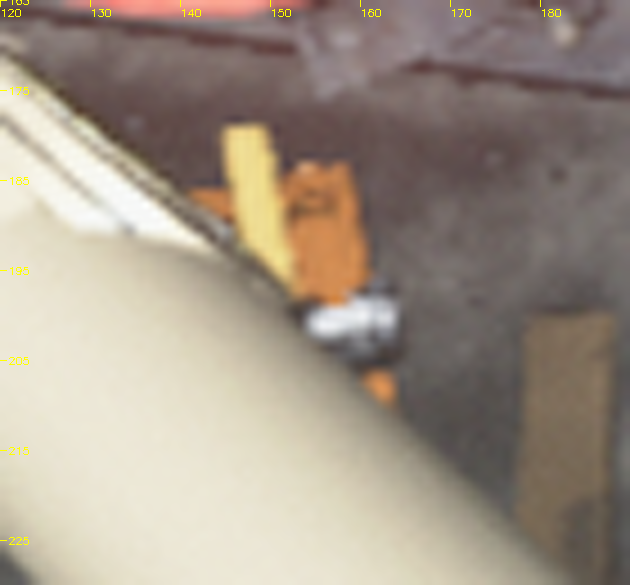

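Emit:
play_rows(
  rows=[
    [[0,0,0],[0,0,0],30],
    [[0,0,0],[0,0,0],8],
    [[0,0,0],[0,0,0],8],
    [[0,0,0],[0,0,0],8],
    [[0,0,0],[0,0,0],8],
    [[0,0,0],[0,0,0],8],
  ],
  force=80,
)

```text
clock: 10.68
position: [0.4724, 0.279, 0.0325]
ee_rot: [0.776, -0.631, 0.002, 0.002]
ft_force: [-1.2, -14.9, 14.7]
grip_width: 0.174
```

```bash
python3 look.py
```

```text
10.675 [0.4724 0.279  0.0325] tx ang -78.26 z [ 0.001 -0.006 -1.   ] [ -1.2  -14.89  14.71] 14.9 [-0.06  0.46 -0.66  1.84  0.34  0.97 -2.24]
```

Emit:
play_rows(
  rows=[
    [[0,-3,0.5],[0,0,0],8],
    [[0,0,0],[0,0,0],8],
  ],
)

```text
clock: 10.92
position: [0.4722, 0.2789, 0.0327]
ee_rot: [0.776, -0.631, 0.001, -0.0]
ft_force: [2.7, -6.6, 4.5]
grip_width: 0.177
```

```bash
python3 look.py
```

```text
10.925 [0.4722 0.2789 0.0327] tx ang -78.18 z [ 0.002 -0.001 -1.   ] [ 2.7  -6.6   4.48] 15.1 [-0.06  0.45 -0.66  1.84  0.34  0.96 -2.23]
```

Emit:
play_rows(
  rows=[
    [[0,-2,5],[0,0,0],8],
    [[0,0,20],[0,0,0],8],
    [[0,0,30],[0,0,0],8],
    [[0,0,30],[0,0,0],8],
    [[0,0,0],[0,0,0],8],
  ],
)

```text
clock: 11.55
position: [0.4721, 0.2795, 0.1202]
ee_rot: [0.777, -0.63, 0.001, -0.002]
ft_force: [-0.1, 0.6, -2.7]
grip_width: 0.178
```

```bash
python3 look.py; python3 - <<'E'
from h import *
s=camera("side");t=camera("top")
crop(s,205,100,80,70,"pics/s9c.png",8)
crop(t,120,150,70,75,"pics/t9c.png",8)
E
```

```text
11.55 [0.4721 0.2795 0.1202] tx ang -78.07 z [ 0.004  0.002 -1.   ] [-0.15  0.57 -2.73] 15.2 [-0.01  0.34 -0.71  1.77  0.24  1.12 -2.16]
```

View pics/s9c.png

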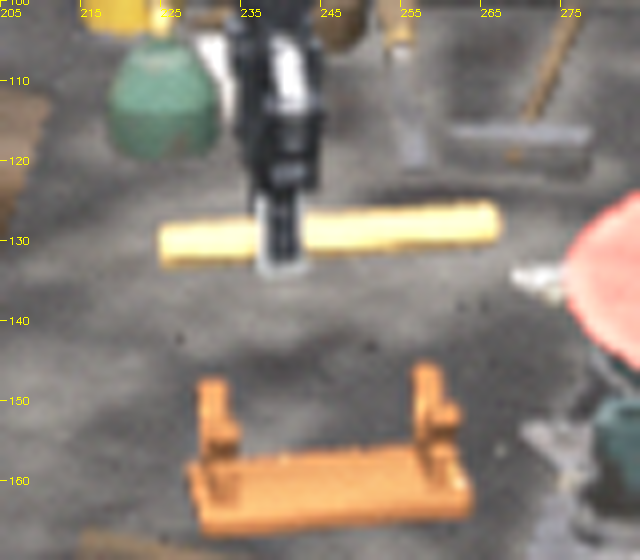

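View pics/t9c.png

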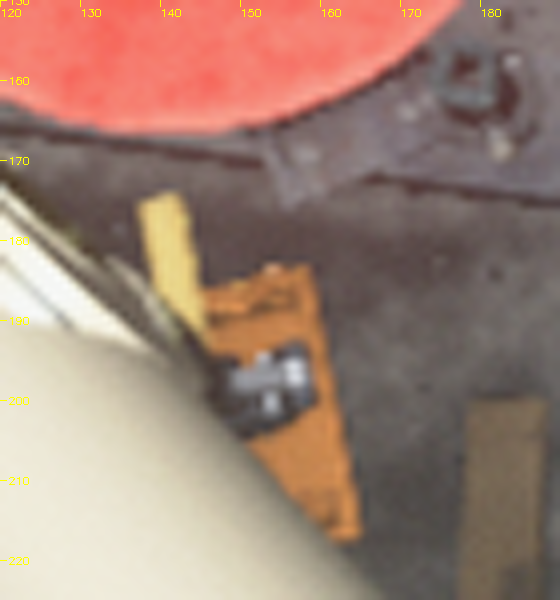

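Emit:
play_rows(
  rows=[
    [[-10,-35,0],[0,0,-2],8],
    [[-10,-40,0],[0,0,-2],8],
    [[-8.5,-40,0],[0,0,-2],8],
    [[0,-40,0],[0,0,-2],8],
    [[0,-40,0],[0,0,-1.9],8],
    [[0,-40,0],[0,0,0],8],
    [[0,-30,-10],[0,0,0],8],
    [[0,-15,-30],[0,0,0],8],
    [[0,0,-25],[0,0,0],8],
    [[0,0,-10],[0,0,0],8],
    [[0,0,0],[0,0,0],8],
  ],
)

```text
clock: 13.02
position: [0.4419, -0.0015, 0.0415]
ee_rot: [0.72, -0.694, -0.001, 0.0]
ft_force: [1.9, -0.1, -2.4]
grip_width: 0.175
```

```bash
python3 look.py; python3 - <<'E'
from h import *
s=camera("side");t=camera("top")
crop(s,210,160,100,70,"pics/s10c.png",8)
crop(t,200,140,70,75,"pics/t10c.png",8)
E
```

```text
13.025 [ 0.4419 -0.0015  0.0415] tx ang -87.96 z [-0.002  0.    -1.   ] [ 1.86 -0.07 -2.44] 15.0 [ 0.4   0.19 -0.53  2.1   0.12  0.88 -1.73]
```

View pics/s10c.png

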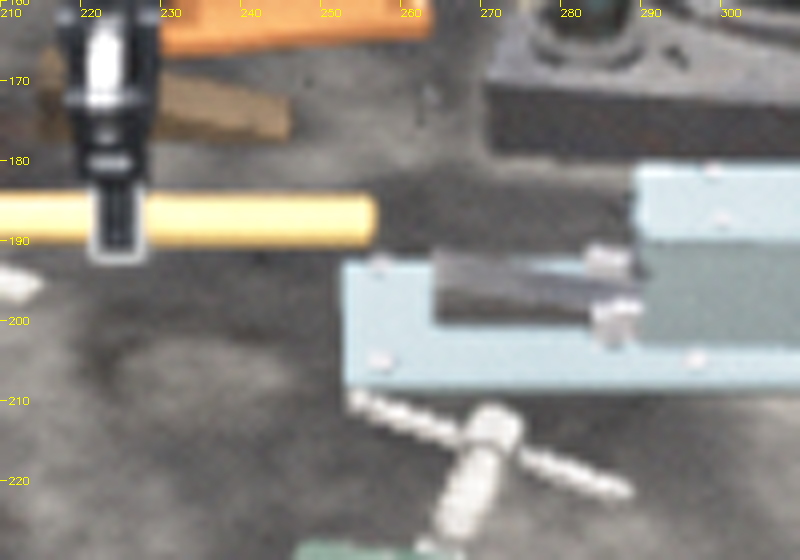

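View pics/t10c.png

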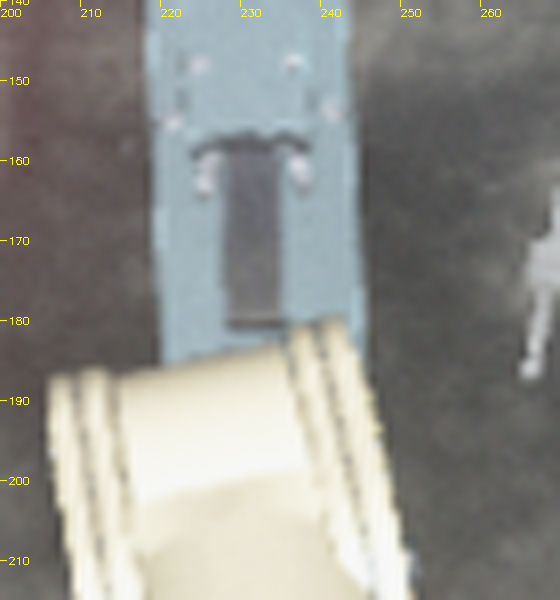

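Emit:
play_rows(
  rows=[
    [[0,1,-12],[0,0,0],8],
    [[0,0,-9],[0,0,0],8],
    [[0,0,-3.5],[0,0,0],8],
    [[0,0,0],[0,0,0],8],
  ],
)

```text
clock: 13.62
position: [0.4423, -0.0009, 0.0173]
ee_rot: [0.719, -0.695, -0.0, 0.0]
ft_force: [-0.0, 1.0, -2.7]
grip_width: 0.172
```

```bash
python3 look.py; python3 - <<'E'
from h import *
s=camera("side")
crop(s,210,160,100,70,"pics/s11c.png",8)
E
```

```text
13.625 [ 0.4423 -0.0009  0.0173] tx ang -87.99 z [-0.001  0.    -1.   ] [-0.01  0.97 -2.66] 14.7 [ 0.39  0.23 -0.52  2.12  0.16  0.83 -1.76]
```

View pics/s11c.png

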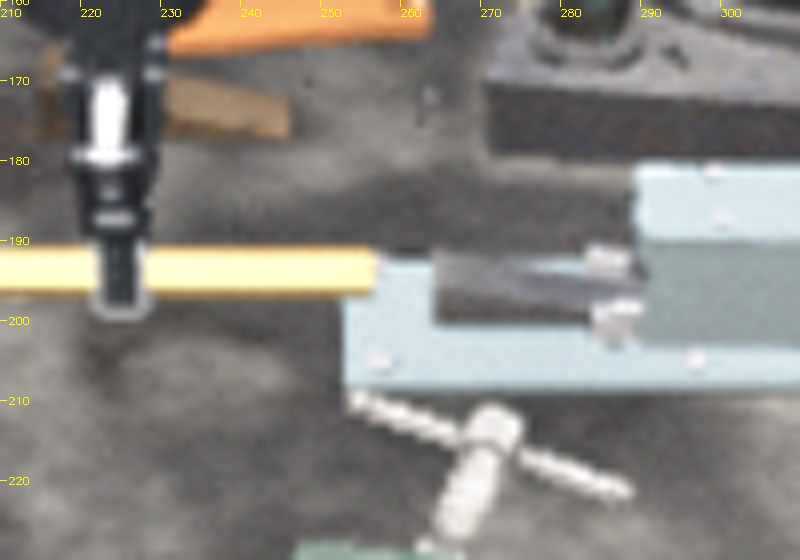

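Emit:
play_rows(
  rows=[
    [[8,0.3,0],[0,0,0],8],
    [[8,0.3,0],[0,0,0],8],
    [[6,0.2,0],[0,0,0],8],
    [[6,0.2,0],[0,0,0],8],
    [[6,0.2,0],[0,0,0],8],
    [[6,0.2,0],[0,0,0],8],
  ],
)

```text
clock: 14.42
position: [0.4826, 0.0004, 0.0175]
ee_rot: [0.719, -0.695, -0.0, 0.0]
ft_force: [-3.5, -0.2, -1.9]
grip_width: 0.179
```

```bash
python3 look.py; python3 - <<'E'
from h import *
s=camera("side");t=camera("top")
crop(s,210,160,100,70,"pics/s12c.png",8)
crop(t,200,140,70,75,"pics/t12c.png",8)
E
```

```text
14.425 [4.826e-01 4.000e-04 1.750e-02] tx ang -88.0 z [-0.001 -0.    -1.   ] [-3.49 -0.25 -1.94] 15.3 [ 0.36  0.31 -0.5   2.02  0.2   0.86 -1.79]
```

View pics/s12c.png

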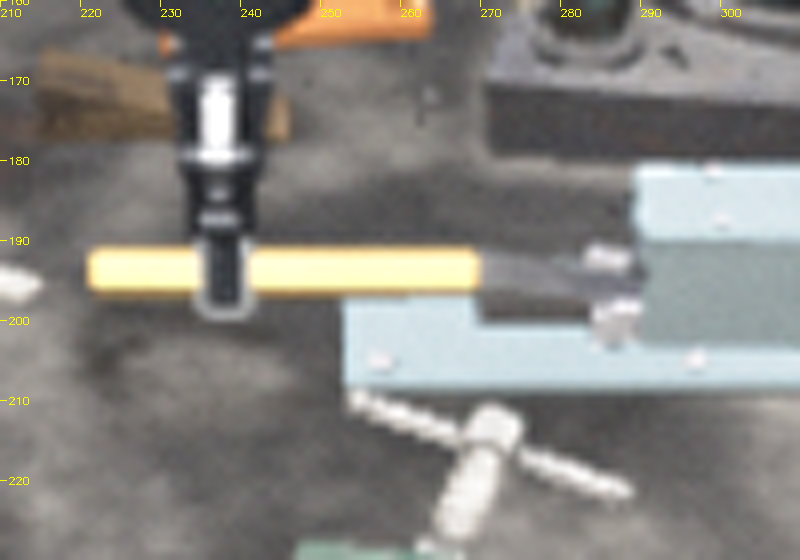

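View pics/t12c.png

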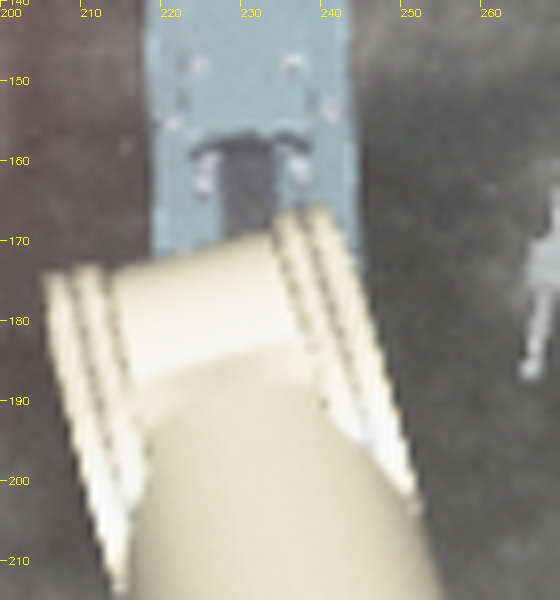

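Emit:
play_rows(
  rows=[
    [[7,0.2,0],[0,0,0],8],
    [[7,0.3,0],[0,0,0],8],
    [[7,0.2,0],[0,0,0],8],
    [[7,0.3,0],[0,0,0],8],
    [[7,0.2,0],[0,0,0],8],
    [[7,0.3,0],[0,0,0],8],
  ],
)

```text
clock: 15.28
position: [0.525, 0.0019, 0.0175]
ee_rot: [0.719, -0.695, -0.0, 0.0]
ft_force: [-3.5, -0.0, -3.0]
grip_width: 0.178
```

```bash
python3 look.py; python3 - <<'E'
from h import *
s=camera("side");t=camera("top")
crop(s,210,160,100,70,"pics/s13c.png",8)
E
```

```text
15.275 [0.525  0.0019 0.0175] tx ang -88.0 z [-0. -0. -1.] [-3.53 -0.01 -3.01] 15.2 [ 0.33  0.39 -0.49  1.91  0.23  0.89 -1.81]
```

View pics/s13c.png

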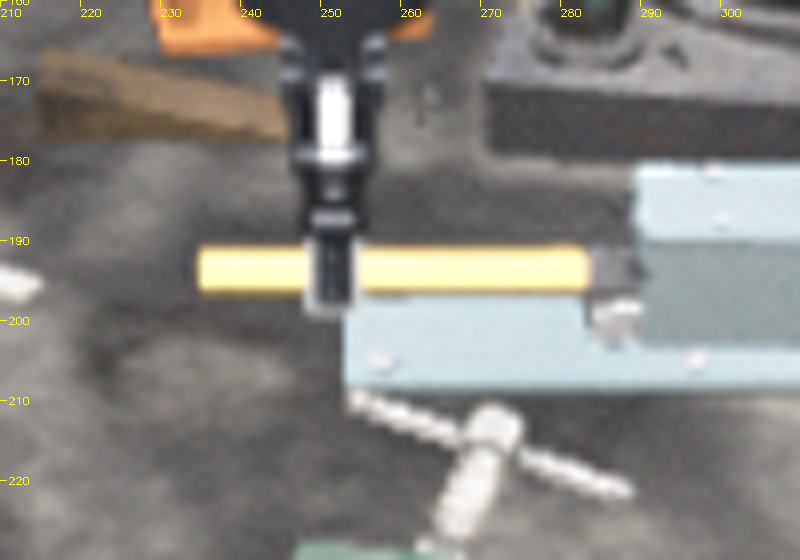

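Emit:
play_rows(
  rows=[
    [[7,0.2,0],[0,0,0],8],
    [[7,0.3,0],[0,0,0],8],
    [[7,0.2,0],[0,0,0],8],
    [[7,0.3,0],[0,0,0],8],
    [[6,0.2,0],[0,0,0],8],
    [[5,0.2,0],[0,0,0],8],
  ],
)

```text
clock: 16.12
position: [0.5634, 0.0033, 0.0174]
ee_rot: [0.719, -0.695, -0.0, 0.0]
ft_force: [-6.3, 0.0, -1.7]
grip_width: 0.177
```

```bash
python3 look.py; python3 - <<'E'
from h import *
s=camera("side");t=camera("top")
crop(s,210,160,100,70,"pics/s14c.png",8)
E
```

```text
16.125 [0.5634 0.0033 0.0174] tx ang -88.0 z [-0.001 -0.    -1.   ] [-6.35  0.02 -1.66] 15.1 [ 0.3   0.46 -0.47  1.81  0.25  0.93 -1.81]
```

View pics/s14c.png

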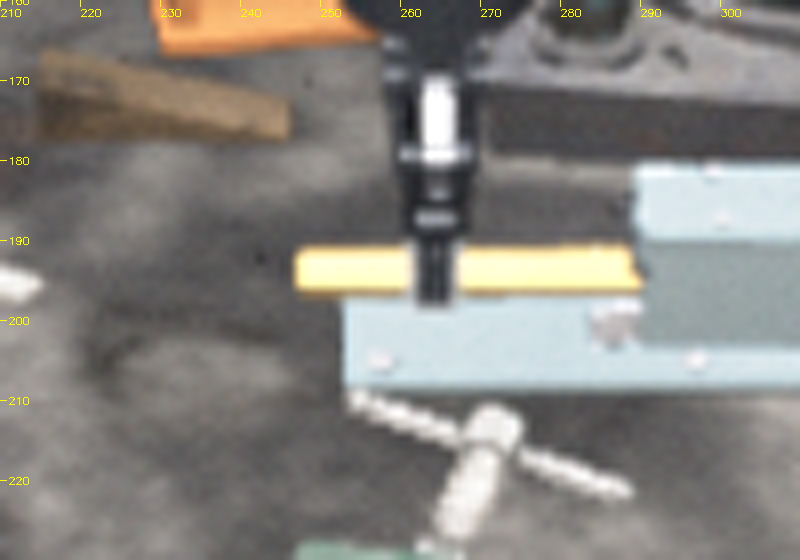

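Emit:
play_rows(
  rows=[
    [[3,0.1,0],[0,0,0],8],
    [[3,0.1,0],[0,0,0],8],
    [[2,0.1,0],[0,0,0],8],
  ],
)

```text
clock: 16.6
position: [0.571, 0.0036, 0.0173]
ee_rot: [0.719, -0.695, -0.0, 0.001]
ft_force: [-8.6, 0.3, -2.8]
grip_width: 0.174
```

Emit:
play_rows(
  rows=[
    [[2,0.1,0],[0,0,0],8],
    [[2,0.1,0],[0,0,0],8],
  ],
)

```text
clock: 16.85
position: [0.5756, 0.0038, 0.0176]
ee_rot: [0.719, -0.695, 0.0, 0.0]
ft_force: [-3.5, 0.3, -4.0]
grip_width: 0.176
```

Emit:
play_rows(
  rows=[
    [[2,0.1,0],[0,0,0],8],
    [[2,0,0],[0,0,0],8],
  ],
)

```text
clock: 17.1
position: [0.5798, 0.004, 0.0177]
ee_rot: [0.719, -0.695, 0.0, -0.0]
ft_force: [-2.8, -0.3, -3.6]
grip_width: 0.176
```

Emit:
play_rows(
  rows=[
    [[2,0.1,0],[0,0,0],8],
    [[2,0,0],[0,0,0],8],
  ],
)

```text
clock: 17.35
position: [0.5837, 0.0041, 0.0176]
ee_rot: [0.719, -0.695, 0.0, -0.0]
ft_force: [-3.4, -0.3, -2.7]
grip_width: 0.174
```

Emit:
play_rows(
  rows=[
    [[2,0.1,0],[0,0,0],8],
  ],
)

```text
clock: 17.48
position: [0.5857, 0.0042, 0.0176]
ee_rot: [0.719, -0.695, 0.0, 0.0]
ft_force: [-4.1, 0.7, -3.7]
grip_width: 0.174
```

Emit:
play_rows(
  rows=[
    [[2,0.1,0],[0,0,0],8],
    [[2,0,0],[0,0,0],8],
  ],
)

```text
clock: 17.73
position: [0.5897, 0.0043, 0.0176]
ee_rot: [0.719, -0.695, 0.0, 0.0]
ft_force: [-4.2, -0.5, -4.2]
grip_width: 0.172
```

Emit:
play_rows(
  rows=[
    [[2,0.1,0],[0,0,0],8],
    [[1,0,0],[0,0,0],8],
  ],
)

```text
clock: 17.98
position: [0.5926, 0.0044, 0.0176]
ee_rot: [0.719, -0.695, -0.0, 0.0]
ft_force: [-5.5, -1.0, -3.5]
grip_width: 0.176
```

```bash
python3 look.py; python3 - <<'E'
from h import *
s=camera("side");t=camera("top")
crop(s,210,160,100,70,"pics/s15c.png",8)
E
```

```text
17.975 [0.5926 0.0044 0.0176] tx ang -88.0 z [-0. -0. -1.] [-5.47 -0.99 -3.52] 15.1 [ 0.28  0.51 -0.46  1.74  0.27  0.95 -1.82]
```

View pics/s15c.png

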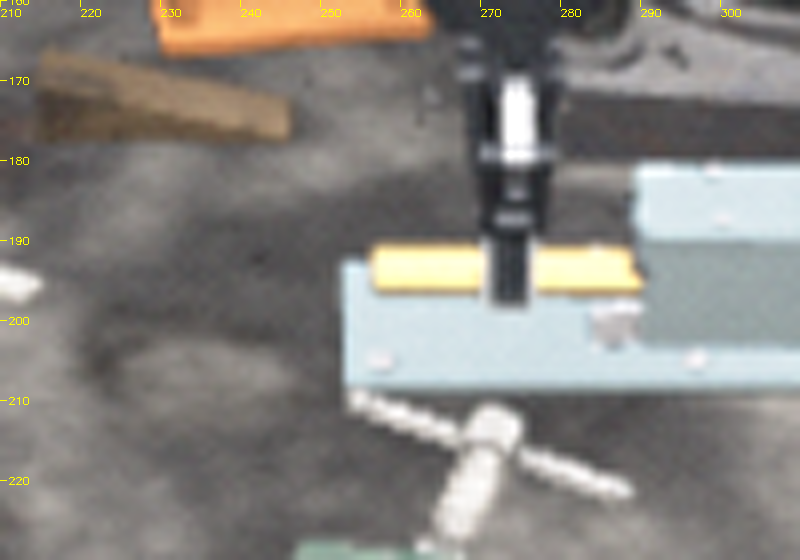

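Emit:
play_rows(
  rows=[
    [[1,0,0],[0,0,0],8],
    [[1,0.1,0],[0,0,0],8],
  ],
)

```text
clock: 18.32
position: [0.5927, 0.0044, 0.0169]
ee_rot: [0.719, -0.695, -0.001, 0.002]
ft_force: [-12.3, -0.3, -1.0]
grip_width: 0.176
```

Emit:
play_rows(
  rows=[
    [[1,0,0],[0,0,0],8],
    [[1,0.1,0],[0,0,0],8],
  ],
)

```text
clock: 18.58
position: [0.5928, 0.0043, 0.0161]
ee_rot: [0.719, -0.695, -0.003, 0.003]
ft_force: [-18.2, -1.2, -0.8]
grip_width: 0.181
```

Emit:
play_rows(
  rows=[
    [[1,0,0],[0,0,0],8],
    [[1,0.1,0],[0,0,0],8],
  ],
)

```text
clock: 18.82
position: [0.5929, 0.0044, 0.0154]
ee_rot: [0.719, -0.695, -0.004, 0.005]
ft_force: [-26.2, -1.2, 0.9]
grip_width: 0.173
```

Emit:
play_rows(
  rows=[
    [[-6,-0.3,0],[0,0,0],8],
    [[-8,-0.3,0],[0,0,0],8],
    [[-10,-0.3,0],[0,0,0],8],
    [[-10,-0.4,0],[0,0,0],8],
    [[-12,-0.4,0],[0,0,0],8],
    [[-14,-0.5,0],[0,0,0],8],
    [[-15,-0.5,0],[0,0,0],8],
    [[-15,-0.5,0],[0,0,0],8],
    [[-15,-0.5,0],[0,0,0],8],
    [[-15,-0.5,0],[0,0,0],8],
    [[-10,-0.3,0],[0,0,0],8],
  ],
)

```text
clock: 20.2
position: [0.4676, 0.0, 0.0177]
ee_rot: [0.719, -0.695, 0.0, 0.0]
ft_force: [0.0, -0.2, -2.5]
grip_width: 0.177
```

```bash
python3 look.py; python3 - <<'E'
from h import *
s=camera("side");t=camera("top")
crop(s,210,160,100,70,"pics/s16c.png",8)
crop(t,200,140,70,75,"pics/t16c.png",8)
E
```

```text
20.2 [0.4676 0.     0.0177] tx ang -88.0 z [ 0. -0. -1.] [ 0.01 -0.17 -2.5 ] 15.1 [ 0.37  0.28 -0.51  2.06  0.18  0.85 -1.78]
```

View pics/s16c.png

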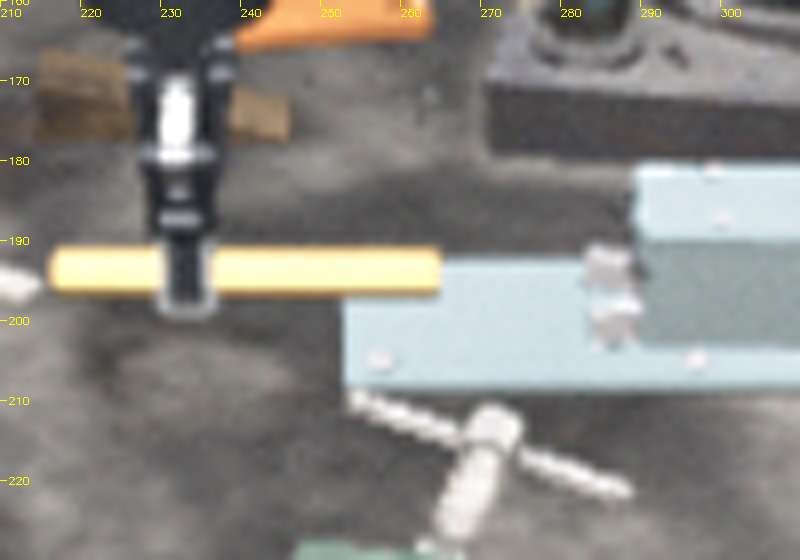

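View pics/t16c.png

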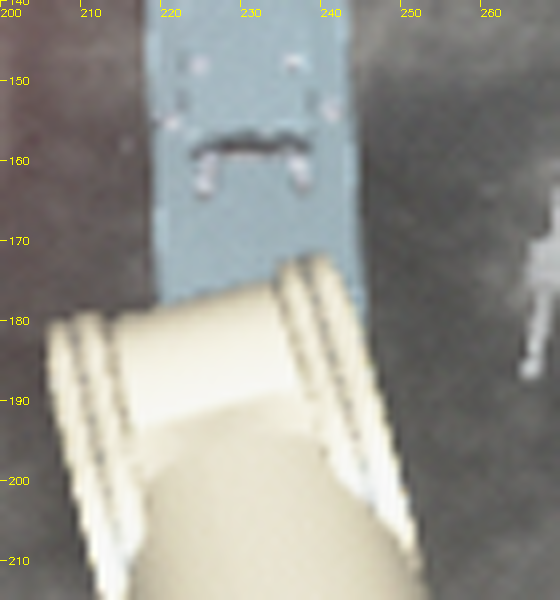

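Emit:
play_rows(
  rows=[
    [[-5,0,30],[0,0,0],8],
    [[-5,5,40],[0,0,0],8],
    [[0,30,30],[0,0,0],8],
    [[0,40,0],[0,0,2],8],
    [[0,40,0],[0,0,2],8],
    [[0,40,0],[0,0,2],8],
    [[5,40,0],[0,0,2],8],
    [[5,40,0],[0,0,1.9],8],
    [[5,30,0],[0,0,0],8],
    [[0,14,0],[0,0,0],8],
    [[0,0,0],[0,0,0],8],
  ],
)

```text
clock: 21.68
position: [0.4733, 0.2796, 0.1175]
ee_rot: [0.777, -0.63, -0.0, 0.0]
ft_force: [0.5, -0.3, -3.1]
grip_width: 0.174
```

```bash
python3 look.py
```

```text
21.675 [0.4733 0.2796 0.1175] tx ang -78.03 z [-0.001  0.    -1.   ] [ 0.54 -0.33 -3.15] 14.9 [-0.01  0.35 -0.72  1.77  0.25  1.12 -2.17]
```

Emit:
play_rows(
  rows=[
    [[-1,-0.8,-30],[0,0,0],8],
    [[0,0,-25],[0,0,0],8],
    [[0,0,-12],[0,0,0],8],
    [[0,0,-8],[0,0,0],8],
    [[0,0,-4],[0,0,0],8],
    [[0,0,0],[0,0,0],8],
  ],
)

```text
clock: 22.42
position: [0.4728, 0.2784, 0.0389]
ee_rot: [0.777, -0.63, 0.0, -0.0]
ft_force: [-0.8, -1.1, -3.1]
grip_width: 0.171
```

```bash
python3 look.py; python3 - <<'E'
from h import *
s=camera("side");t=camera("top")
crop(s,205,120,80,60,"pics/s17c.png",10)
crop(t,120,165,70,65,"pics/t17c.png",9)
E
```

```text
22.425 [0.4728 0.2784 0.0389] tx ang -78.1 z [ 0.  0. -1.] [-0.84 -1.07 -3.13] 14.6 [-0.04  0.45 -0.68  1.83  0.34  0.98 -2.23]
```

View pics/s17c.png

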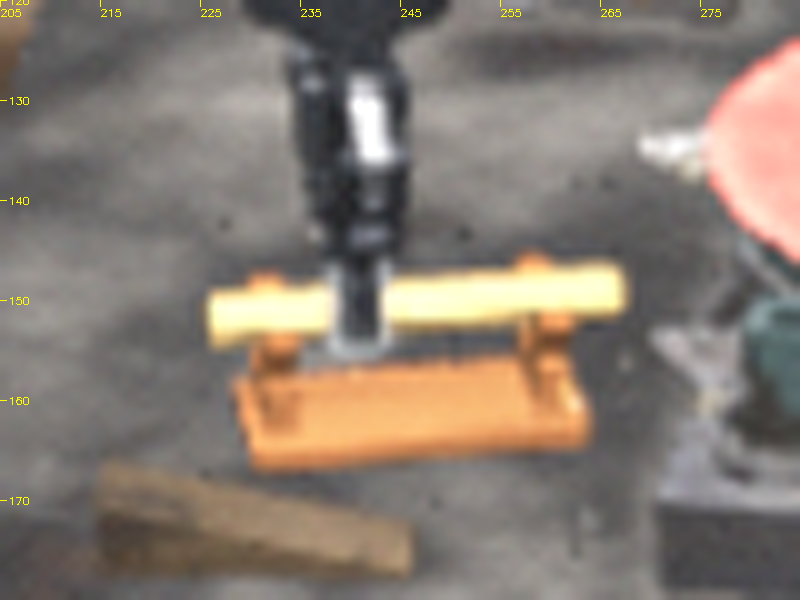

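View pics/t17c.png

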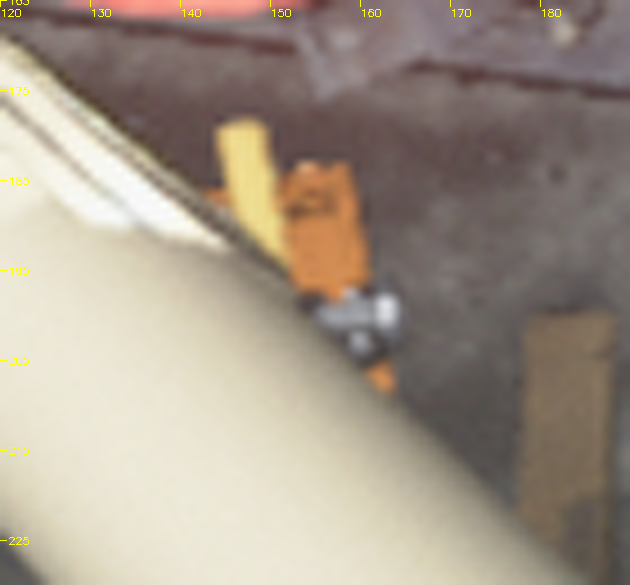

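Emit:
play_rows(
  rows=[
    [[-0.4,0.4,-3],[0,0,0],8],
    [[0,0,-2],[0,0,0],8],
    [[0,0,0],[0,0,0],8],
  ],
)

```text
clock: 22.9
position: [0.4721, 0.2787, 0.0335]
ee_rot: [0.777, -0.63, -0.0, 0.0]
ft_force: [-0.9, -0.2, -2.6]
grip_width: 0.184
```

Emit:
play_rows(
  rows=[
    [[0,0,-0.6],[0,0,0],8],
    [[0,0,0],[0,0,0],8],
  ],
)

```text
clock: 23.15
position: [0.4722, 0.2788, 0.0331]
ee_rot: [0.777, -0.63, 0.0, -0.0]
ft_force: [0.1, 0.5, -2.5]
grip_width: 0.177
```

Emit:
play_rows(
  rows=[
    [[0,0,-0.8],[0,0,0],8],
    [[0,0,0],[0,0,0],8],
  ],
)

```text
clock: 23.4
position: [0.4723, 0.2788, 0.0327]
ee_rot: [0.777, -0.63, 0.0, -0.0]
ft_force: [-3.3, -2.3, 5.0]
grip_width: 0.174
```

Emit:
play_rows(
  rows=[
    [[0,0,0],[0,0,0],20],
    [[0,0,0],[0,0,0],26],
    [[0,0,0],[0,0,0],35],
    [[0,0,0],[0,0,0],45],
    [[0,0,0],[0,0,0],45],
  ],
)

```text
clock: 24.02
position: [0.4722, 0.2787, 0.0322]
ee_rot: [0.777, -0.63, 0.0, 0.0]
ft_force: [-0.1, 0.2, -0.0]
grip_width: 0.529
```

```bash
python3 look.py; python3 - <<'E'
from h import *
s=camera("side")
crop(s,205,120,80,60,"pics/s18c.png",10)
E
```

```text
24.025 [0.4722 0.2787 0.0322] tx ang -78.1 z [ 0. -0. -1.] [-0.09  0.15 -0.03] 45.2 [-0.05  0.46 -0.68  1.84  0.34  0.97 -2.24]
```

View pics/s18c.png

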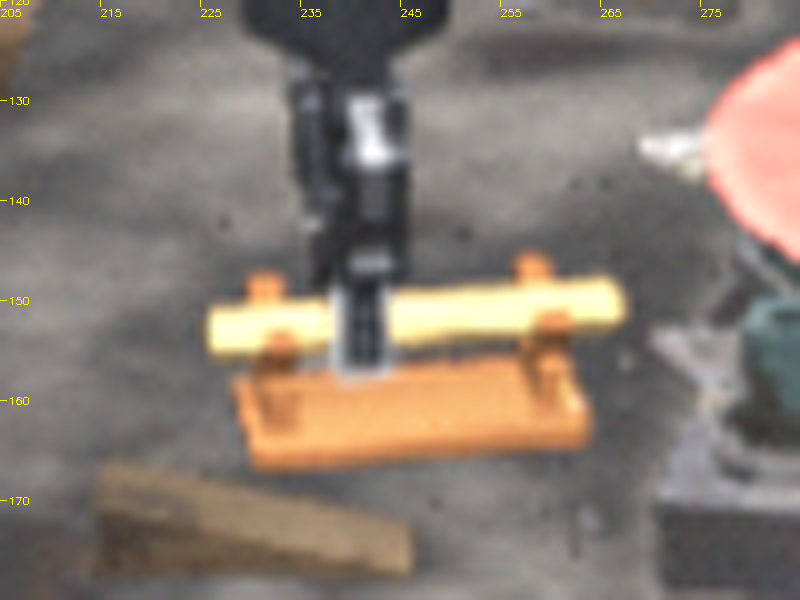

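Seated as before. Raise and move away to look at everything.

Emit:
play_rows(
  rows=[
    [[0,0,20],[0,0,0],45],
    [[0,0,40],[0,0,0],45],
    [[0,0,40],[0,0,0],45],
    [[0,0,50],[0,0,0],45],
    [[-10,-40,30],[0,0,0],45],
    [[-10,-40,0],[0,0,0],45],
    [[-10,-40,0],[0,0,0],45],
    [[-10,-40,0],[0,0,0],45],
    [[0,-40,0],[0,0,0],45],
    [[0,-40,0],[0,0,0],45],
    [[0,-40,0],[0,0,0],45],
    [[0,-40,0],[0,0,0],45],
  ],
)

```text
clock: 25.58
position: [0.4322, -0.0421, 0.2137]
ee_rot: [0.777, -0.63, 0.001, -0.0]
ft_force: [0.5, -0.2, 0.0]
grip_width: 0.526
```

```bash
python3 look.py; python3 - <<'E'
from h import *
s=camera("side");t=camera("top")
cv2.imwrite("pics/s19.png",cv2.resize(s,(800,600)));cv2.imwrite("pics/t19.png",cv2.resize(t,(800,600)))
crop(s,210,130,150,90,"pics/s19c.png",5)
a=cv2.imread("pics/tavg.png")
cv2.imwrite("pics/t19c.png",cv2.resize(np.hstack([a[100:230,130:255],t[100:230,130:255]]),None,fx=3.2,fy=3.2,interpolation=2))
E
```

```text
25.575 [ 0.4322 -0.0421  0.2137] tx ang -78.05 z [ 0.002 -0.    -1.   ] [ 0.45 -0.19  0.05] 44.9 [ 0.48 -0.06 -0.47  1.94 -0.03  1.26 -1.34]
```

View pics/s19.png

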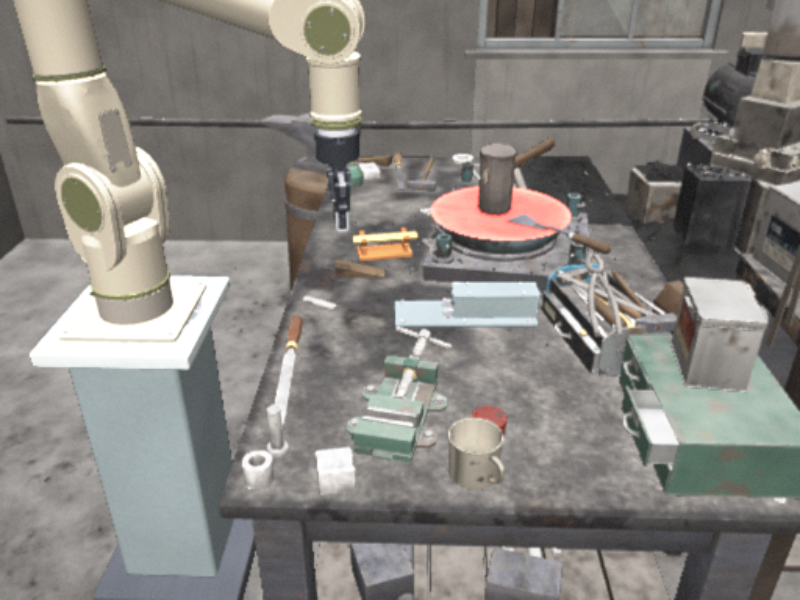

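View pics/t19.png

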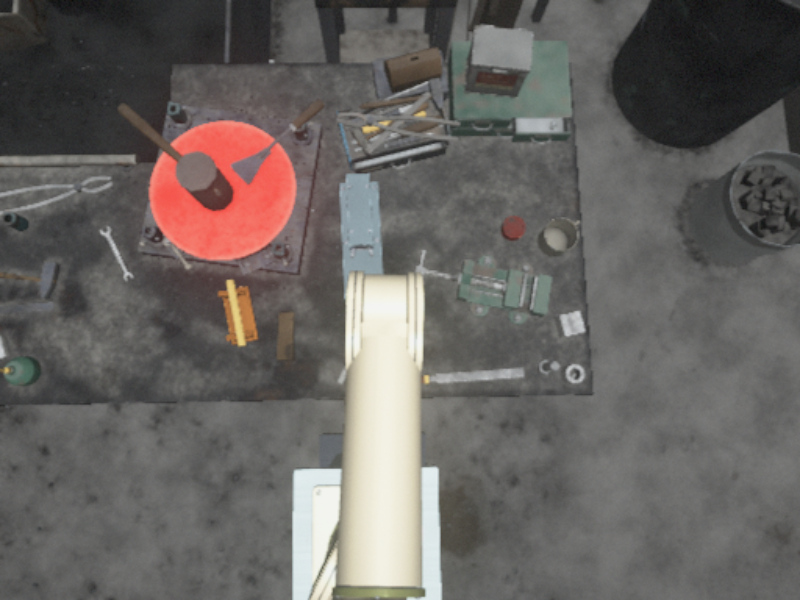

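View pics/s19c.png

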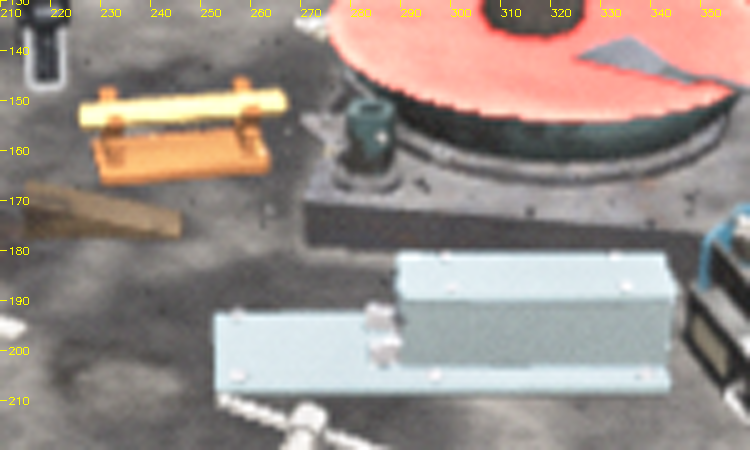

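View pics/t19c.png

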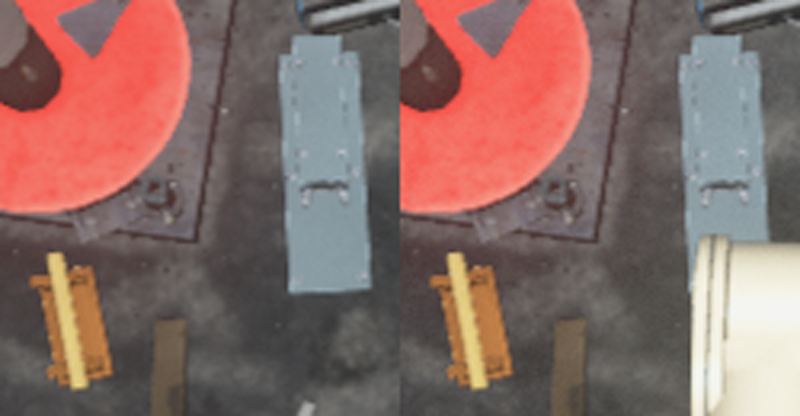

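```bash
python3 -c "
from workcell import manip; print(manip.hand_in())"
```

```text
the job is handed in; nothing more can be done
None
```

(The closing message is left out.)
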